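# Photograph the finished paperweights

## Task

Photograph the finished glass paperweights and pack them. Press the yellow snap button flush and slide the camera boom forward to the next hole so that it snaps in; only then clamp it by turning the blue rear knob and after it the green front knob clockwise to their end stops. With every paperweight that is there standing upright on the white photo plate, half-press the orange shutter button to its first click and keep it there for a moment, then press it fully; afterwards stand all the paperweights upright in the green tray, and leave the other things on the bench where they are.

Things in the scene. Friction and masses are not known exactly. Their poses are not given: they have to be found in the camera images.
- rig: Fixed camera rig. Origin on the table under the boom's axis; +x runs along the boom towards the photo plate (about world -y), +z up. Base plate 12 mm thick; at its rear (x -168 mm) an 85 mm high upright carries a fixed steel square tube, 18 mm, 60 mm above the table, with holes every 40 mm. The red boom, 28 mm square, telescopes over it and carries the camera.
- collar (a point): Centre of the black collar at the boom's rear end, 60 mm above the table, 44 mm long, 34 mm wide and high; moves with the boom, axes as the rig's. The yellow snap button (18 mm wide) stands 6.5 mm proud in the middle of its +y flank (away from the robot); the -y flank is plain. Both sides are free for fingers (55 mm out from the axis) down to 20 mm above the table.
- camera (a point): Centre of the camera body on the boom, 100 mm ahead of the collar centre, 116 mm above the table: 108 mm across the boom, 42 mm along it, top at 150 mm; its lens reaches 61 mm forward (rig +x) of this point. Axes as the rig's.
- snap (a joint): Yellow spring snap button on the collar: 0 = out, its pin in a hole of the fixed tube; 0.0065 = pressed flush with the collar; metres. Spring 4 N at first, 6.6 N flush. Beyond 0.0045 the pin is clear and the boom slides. Let go between holes it stays in (about 0.004) until it reaches a hole and snaps out by itself; it snaps out within about 2 mm of a hole.
- boom (a joint): Travel of the telescoping boom, metres: 0 at the start, locked in its hole; grows forward, towards the photo plate (+x of the rig). Holes at -0.04, 0, 0.04 (the next one towards the plate) and 0.08. Slides with about 2 N friction when the snap button is pressed flush.
- knob_rear_grip (a point): Grip point of the blue rear clamp knob: on its upright turning axis, 49 mm above the table, 95 mm to the robot's side of the boom; axes turn with the knob. Grip bar along this frame's x, 42 mm long, 14 mm thick, from 26 to 56 mm above the table; disc 44 mm wide below it. Nothing else above the base plate within 55 mm of the axis.
- knob_rear (a joint): Blue rear knob, rad: starts between 0 and 0.35 (loose), end stop at 2.4 (tight), so it needs about two grasps; grows when turned clockwise seen from above. Friction 0.04 N m.
- knob_front_grip (a point): Grip point of the green front clamp knob, 90 mm nearer the photo plate than the blue one; otherwise the same.
- knob_front (a joint): Green front knob: as knob_rear.
- shutter_top (a point): Centre of the top of the orange shutter button (20 mm diameter) on the camera's top, on the robot's side, 162 mm above the table when not pressed; moves with the boom and the button. It stands 12 mm above the camera's top and is pressed straight down.
- shutter (a joint): First stage of the shutter button, metres pressed: 0 = up, 0.004 = first click (light spring, 1.2 to 2.4 N).
- trigger (a joint): Second stage of the shutter button, metres beyond the first click: 0 until more than about 5.5 N is applied, 0.004 = fully pressed (7.5 N). Both stages spring back when let go.
- plate: White photo plate, fixed, 150 mm (its x) by 190 mm (its y) by 8 mm thick. Origin at the centre of its underside on the table.
- tray: Green packing tray, fixed, 160 mm (its x) by 200 mm (its y), rim 18 mm high, walls and floor 5 mm. Origin at the centre of its underside on the table.
- glass_blue: Blue glass paperweight: upright cylinder 44 mm in diameter, straight up to 28 mm, domed top at 40 mm, about 130 g. Origin at the centre of its underside. Stands on the bench in front of the photo plate, or is absent (two or three of the four colours are there).
- glass_amber: Amber glass paperweight: upright cylinder 44 mm in diameter, straight up to 28 mm, domed top at 40 mm, about 130 g. Origin at the centre of its underside. Stands on the bench in front of the photo plate, or is absent (two or three of the four colours are there).
- glass_green: Green glass paperweight: upright cylinder 44 mm in diameter, straight up to 28 mm, domed top at 40 mm, about 130 g. Origin at the centre of its underside. Stands on the bench in front of the photo plate, or is absent (two or three of the four colours are there).
- glass_violet: Violet glass paperweight: upright cylinder 44 mm in diameter, straight up to 28 mm, domed top at 40 mm, about 130 g. Origin at the centre of its underside. Stands on the bench in front of the photo plate, or is absent (two or three of the four colours are there).
- jar_a: Bystander, to be left alone. Clear jar with white lid, 56 mm wide, 65 mm high. Origin at the centre of its underside.
- jar_b: Bystander, to be left alone. White jar with red lid, 60 mm wide, 70 mm high. Origin at the centre of its underside.
- marver: Bystander, to be left alone. Flat graphite block 60 x 90 x 16 mm. Origin at the centre of its underside.
- press: Bystander, to be left alone. Brass bead press 50 x 50 mm, 42 mm high with its wooden knob. Origin at the centre of its underside.
- wrench: Bystander, to be left alone. Steel wrench, 180 mm long, lying flat. Origin at the centre of its underside.
- cork_block: Bystander, to be left alone. Cork block 45 x 60 x 25 mm. Origin at the centre of its underside.
Not all that is in view belongs to the job. There is more than one size of the glass_green; the job needs the smallest. Of the things shaped like the plate, the white one is meant.

How it is judged:
On the way, in this order (a step that is already met when the one before it is completed fails the run):
1. the boom is locked in the next hole (40 mm forward, within 4 mm) with the snap button out (value of joint boom between 0.036 and 0.044 m and value of joint snap below 0.0018 m), for 0.2 s.
2. the blue rear knob is turned to its end stop (beyond 2.25 rad) (all of step 1 and value of joint knob_rear above 2.25 rad), for 0.2 s.
3. the green front knob is turned to its end stop (beyond 2.25 rad) (all of step 2 and value of joint knob_front above 2.25 rad), for 0.2 s.
4. with all paperweights upright on the photo plate, the shutter is held at its first click (first stage beyond 3.2 mm, second stage under 1 mm) for 0.3 s (value of joint shutter above 0.0032 m and value of joint trigger below 0.001 m and x of glass_blue in the frame of plate between -0.073 and 0.073 m and y of glass_blue in the frame of plate between -0.093 and 0.093 m and z of glass_blue in the frame of plate between 0.004 and 0.012 m and angle between each of glass_blue, glass_amber, glass_green, glass_violet's own z axis and vertical below 0.2 rad and x of glass_amber in the frame of plate between -0.073 and 0.073 m and y of glass_amber in the frame of plate between -0.093 and 0.093 m and z of glass_amber in the frame of plate between 0.004 and 0.012 m and x of glass_green in the frame of plate between -0.073 and 0.073 m and y of glass_green in the frame of plate between -0.093 and 0.093 m and z of glass_green in the frame of plate between 0.004 and 0.012 m and x of glass_violet in the frame of plate between -0.073 and 0.073 m and y of glass_violet in the frame of plate between -0.093 and 0.093 m and z of glass_violet in the frame of plate between 0.004 and 0.012 m), for 0.3 s.
5. with all paperweights upright on the photo plate, the shutter is pressed fully (second stage beyond 3 mm) (value of joint trigger above 0.003 m and x of glass_blue in the frame of plate between -0.073 and 0.073 m and y of glass_blue in the frame of plate between -0.093 and 0.093 m and z of glass_blue in the frame of plate between 0.004 and 0.012 m and angle between each of glass_blue, glass_amber, glass_green, glass_violet's own z axis and vertical below 0.2 rad and x of glass_amber in the frame of plate between -0.073 and 0.073 m and y of glass_amber in the frame of plate between -0.093 and 0.093 m and z of glass_amber in the frame of plate between 0.004 and 0.012 m and x of glass_green in the frame of plate between -0.073 and 0.073 m and y of glass_green in the frame of plate between -0.093 and 0.093 m and z of glass_green in the frame of plate between 0.004 and 0.012 m and x of glass_violet in the frame of plate between -0.073 and 0.073 m and y of glass_violet in the frame of plate between -0.093 and 0.093 m and z of glass_violet in the frame of plate between 0.004 and 0.012 m), for 0.1 s.
At the end, for the whole second after the job is handed in: Every paperweight present stands upright (within 0.2 rad) on the floor of the green tray, at rest; the boom is still locked in the next hole (40 mm, within 4 mm) with the snap button out, both knobs are beyond 2.25 rad, and the shutter button is released (all of step 3 and x of glass_blue in the frame of tray between -0.072 and 0.072 m and y of glass_blue in the frame of tray between -0.092 and 0.092 m and z of glass_blue in the frame of tray between 0.001 and 0.01 m and angle between each of glass_blue, glass_amber, glass_green, glass_violet's own z axis and vertical below 0.2 rad and linear speed of each of glass_blue, glass_amber, glass_green, glass_violet below 0.02 m/s and x of glass_amber in the frame of tray between -0.072 and 0.072 m and y of glass_amber in the frame of tray between -0.092 and 0.092 m and z of glass_amber in the frame of tray between 0.001 and 0.01 m and x of glass_green in the frame of tray between -0.072 and 0.072 m and y of glass_green in the frame of tray between -0.092 and 0.092 m and z of glass_green in the frame of tray between 0.001 and 0.01 m and x of glass_violet in the frame of tray between -0.072 and 0.072 m and y of glass_violet in the frame of tray between -0.092 and 0.092 m and z of glass_violet in the frame of tray between 0.001 and 0.01 m and value of joint each of shutter, trigger below 0.001 m); the robot touches nothing.
It fails at once if a bystander is knocked over or shoved more than 6 cm (distance of any of jar_a, jar_b, marver, press, wrench, cork_block from where it was at the start of the episode above 0.06 m or angle between any of jar_a, jar_b, marver, press, wrench, cork_block's own z axis and vertical above 0.6 rad).
Of glass_blue, glass_amber, glass_green, glass_violet only 2 to 3 are there at a start; the rules pass over those that are not, and their reading is None.
At some moment in a run one of glass_blue, glass_amber, glass_green, glass_violet may be knocked a few centimetres aside while the robot is not near it.
Once in a run the grip may slacken for a moment while it holds something.
It also fails if it takes over 210 s, if anything falls off the work surface, if the arm or the gripper's body presses on something with over 40 N, if the wrist force passes 120 N, or if a joint passes its speed limit or range.

## Robot

A 6-joint arm with a two-finger parallel gripper is mounted at the origin on the work surface. World frame = base frame: x ahead of the robot, y to its left, z up, the work surface at z = 0. Lengths are in m, angles in rad, forces in N, time in s.
With the tool pointing down it reaches from about 0.375 to 0.975 m from the base axis. Payload 3.8 kg.
Tool frame: the origin (TCP) lies on the centre line of the jaws, within the pads' length; the fingertips stand 14 mm ahead of it and the grasp point (between the pads) lies 5 mm behind it (bot.finger_overhang is the distance from the TCP to the fingertips, in m); y points along the fingers, x is the direction in which the jaws open and shut, and the axes are right-handed (so a half turn about y gives the same grasp; the last joint's range is limited). The gripper opens to 85 mm and grips with 20 to 120 N. Pads are 22 mm wide; open, the fingers measure 114 mm over their backs; the gripper's body (76 mm by 85 mm) begins 54 mm behind the grasp point. The pads swing forward as they close: fully open they stand 13 mm farther back than shut.
Start: joints at [1.128, 0.264, 1.604, -0, 1.274, -0.037], TCP at [0.266, 0.62, 0.245] pointing down, gripper open.
Joint ranges: [-2.63, 2.63], [-0.94, 2.18], [0.31, 2.57], [-1.31, 4.45], [0, 2.66], [-2.55, 2.55]. Speed limits (rad/s): [2.57, 2.57, 3.14, 3.14, 3.14, 3.14].

## Interface

Orientations are given as a rotation vector (axis times angle).
In Python, from workcell import readout, read_camera, bot, spotter gives the robot as it stands.
- The arm moves only by the tool jog_arm, never from a script. Its argument "increments" is a list of rows, each a list of 7 numbers: the shift along the tool's x, y, z in m, then the turn, a rotation vector about the tool's x, y, z in rad, then the opening, from 0 (shut) to 1 (fully open). A call has 1 to 10 rows; each row shifts and turns the pose as measured when the row begins, along the tool's axes as they then stand; what a row does not reach is not made up. A row lasts 1/8 s, in which the tool goes at most 62.5 mm and 10.7 degrees, less where a joint would pass 70% of its speed; a pose out of reach is approached as far as the arm can. A call with a gripper value outside its range is refused whole. The fingers move at their own pace and stop on an object; "force" is the grip in N (left out, the last holds). Time passes only in rows, so rows that do not move let the fingers close. It gives the time, the measured TCP pose, the force and the opening at its end, in the units of the state.
- readout.read_state(): the state, without advancing time (a new reading comes with each control period).
- read_camera(name): name is "scene" or "top" or "wrist"; returns a dict with "img" (400x640x3 uint8, blue, green, red), "range_z" (400x640 float32, m along the optical axis (not along the pixel's ray), 0 where there is no reading), "fx", "fy", "cx", "cy" (pixels), "world_from_camera" (4x4, takes a point from camera to world coordinates). Camera axes: x right, y down, z forward; pixel columns grow to the right and rows downward; lengths in m; the calibration is good to about 2 mm. A picture is of the moment at which its call begins.
- bot.finish_job(): hands the job in, once; it reports no verdict.
Trained networks look in a picture, given as the dict that the camera call returned (one of the last four; its "shot" number tells which), for a name from the list of things; names that differ only in an ending like _2 or _b are one class to them, and where a whole thing is asked for, a point or a joint stands for the part that bears it (a point fixed in the world has none). Each returns a list of dicts, best first, with "p" (0 to 1); they miss things now and then, are a little off and sometimes report something else, mostly with a low value. They report only what shows in the picture. A call takes as long as a camera call. They do not tell look-alikes from the thing itself.
- spotter.masks_of(picture, thing): "mask" (400x640 bool, what is visible of it) and "location" ([column, row] in pixels, amid what is visible of it).
- spotter.spot_point(picture, thing): "location" ([column, row] in pixels: a listed point, or the origin of a listed thing).
The state is a dict: "time": time; "q": joint angles; "joint_vel": joint speeds; "joint_torque": joint torques, N m; "tool_pos": TCP position; "tcp_rot": TCP orientation; "wrist_force": force on the tool from outside, world axes, zero at the start; "torque": the same for the moment, N m; "width": opening from 0.0 (shut) to 1.0 (fully open).
Only numpy, scipy, OpenCV 4.12 (cv2) and the standard library are available. Lean on these libraries where they do the work, as an engineer would, in place of code of your own. Each camera call takes 0.05 s, during which the arm holds its last target. There are 200 camera calls.

## Working session

There is one attempt and no reset: what is moved stays moved. The work goes in short steps, Python scripts to look and compute and a tool call to move; the robot and the scene stay as the last step left them, time stands still between calls to the robot, and variables do not carry over. Pictures are saved under pics/ and viewed, about 12 in all and at most 16, crops included, and the job is handed in when it is done.

Besides the shell and the picture viewer there is one more tool, called after "Emit:" in YAML: its name, and indented under it one key for each argument. jog_arm: Moves the arm, as the interface text tells. Its arguments: {"type":"object","properties":{"increments":{"type":"array"},"force":{"type":"number"}},"required":["increments"]}

```bash
ls; mkdir -p pics
cat > h.py <<'E'
import numpy as np, cv2
from scipy.spatial.transform import Rotation as R
from workcell import readout, read_camera, bot, spotter
def world(c,u,v,z=None,d=None):
    M=c["world_from_camera"]; r=np.array([(u-c["cx"])/c["fx"],(v-c["cy"])/c["fy"],1.0])
    if z is not None:
        w=M[:3,:3]@r; return M[:3,3]+w*(z-M[2,3])/w[2]
    if d is None:
        u0,v0=int(round(u)),int(round(v)); p=c["range_z"][max(v0-2,0):v0+3,max(u0-2,0):u0+3]; p=p[p>0]; d=np.median(p) if p.size else np.nan
    return M[:3,:3]@(r*d)+M[:3,3]
def pix(c,p):
    M=c["world_from_camera"]; q=M[:3,:3].T@(np.asarray(p)-M[:3,3]); return np.array([c["fx"]*q[0]/q[2]+c["cx"],c["fy"]*q[1]/q[2]+c["cy"]])
def cloud(c):
    v,u=np.mgrid[:400,:640]; d=c["range_z"]; M=c["world_from_camera"]
    P=np.stack([(u-c["cx"])/c["fx"]*d,(v-c["cy"])/c["fy"]*d,d],-1)@M[:3,:3].T+M[:3,3]
    P[d<=0]=np.nan; return P
def st():
    s=readout.read_state(); print("t",round(s["time"],2),"p",np.round(s["tool_pos"],4),"F",np.round(s["wrist_force"],1),"w",round(s["width"],3),"\nR",np.round(R.from_rotvec(s["tcp_rot"]).as_matrix(),3).tolist(),"q",np.round(s["q"],2)); return s
E
python3 - <<'E'
from h import *
st()
a=read_camera("top");b=read_camera("scene")
cv2.imwrite("pics/top.png",a["img"]);cv2.imwrite("pics/scene.png",b["img"])
for n in ["glass_blue","glass_amber","glass_green","glass_violet","plate","tray","collar","camera","knob_rear_grip","knob_front_grip","shutter_top","rig","jar_a","jar_b","marver","press","wrench","cork_block"]:
  for nm,c in (("top",a),("scene",b)):
    for o in spotter.spot_point(c,n)[:4]:
        if o["p"]>.2: print(nm,n,round(o["p"],2),np.round(o["location"],1),np.round(world(c,*o["location"]),3))
E
```

```text
pics
t 0.0 p [0.2662 0.6195 0.244 ] F [-0.4  0.4 -0.4] w 1.002 
R [[0.395, -0.001, -0.919], [0.919, -0.002, 0.395], [-0.002, -1.0, 0.0]] q [ 1.13  0.26  1.61  0.    1.27 -0.04]
top glass_blue 0.47 [382.2 217.1] [ 0.432 -0.174  0.038]
top glass_blue 0.23 [220.9 173. ] [0.58  0.334 0.076]
scene glass_blue 0.69 [243.4 201.4] [ 0.446 -0.17   0.028]
scene glass_blue 0.29 [275.1 267.7] [ 0.631 -0.044  0.009]
top glass_amber 0.55 [340.5 119.1] [ 0.748 -0.047  0.067]
top glass_green 0.57 [302.1 225.2] [0.411 0.082 0.056]
top glass_green 0.53 [352.6 242.2] [ 0.354 -0.076  0.054]
top glass_green 0.47 [331.5 213.6] [ 0.447 -0.012  0.037]
scene glass_green 0.88 [285.5 185.9] [ 0.382 -0.067  0.037]
scene glass_green 0.73 [304.7 212.2] [ 0.457 -0.002  0.024]
scene glass_green 0.58 [343. 210.] [0.448 0.098 0.039]
top glass_violet 0.68 [358.5 211.2] [ 0.452 -0.099  0.039]
scene glass_violet 0.83 [273.9 214.2] [ 0.469 -0.082  0.017]
top plate 0.92 [343.7 158.5] [ 0.631 -0.058  0.008]
top plate 0.61 [420.9 289.3] [ 0.198 -0.295  0.009]
top plate 0.49 [229.2 200.7] [0.494 0.314 0.052]
scene plate 0.58 
[... 1520 characters left out ...]
]
top marver 0.56 [401.8 141. ] [ 0.684 -0.252  0.018]
top marver 0.54 [247.3 175.1] [0.558 0.235 0.161]
top marver 0.26 [383.5 219.6] [ 0.424 -0.178  0.04 ]
scene marver 0.74 [180.5 283.2] [ 0.711 -0.253  0.016]
scene marver 0.21 [272.3 271.8] [ 0.643 -0.048  0.008]
top press 0.49 [412.7 223.4] [ 0.409 -0.271  0.039]
scene press 0.91 [208.7 195.8] [ 0.432 -0.272  0.019]
top wrench 0.86 [239.7 238. ] [0.375 0.29  0.007]
scene wrench 0.93 [419.6 208.4] [0.38  0.298 0.003]
top cork_block 0.56 [304.5 118.6] [0.765 0.07  0.025]
scene cork_block 0.88 [313.6 323.5] [0.773 0.074 0.025]
scene cork_block 0.41 [442.6 263. ] [0.609 0.342 0.078]
scene cork_block 0.34 [271.6 211.7] [ 0.47  -0.087  0.026]
```

```bash
python3 -c "
import cv2,numpy as np
a=cv2.imread('pics/top.png');b=cv2.imread('pics/scene.png')
print(a.shape)"
```

```text
(400, 640, 3)
```

View pics/top.png

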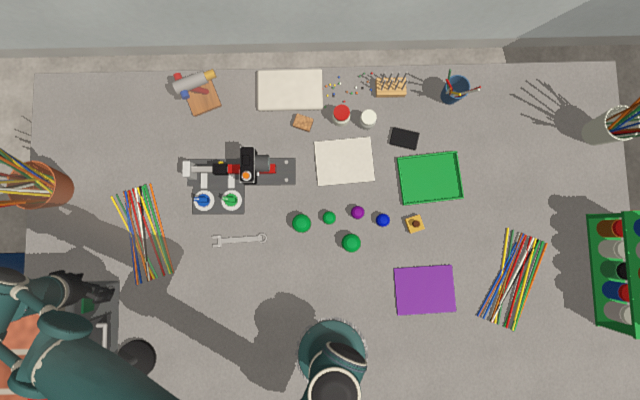

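View pics/scene.png

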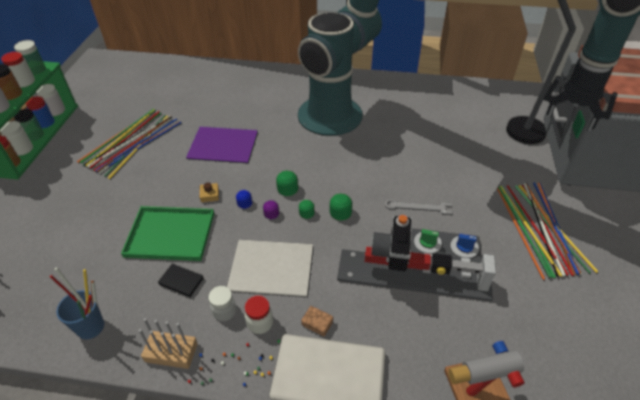

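The pictures show the scene clearly. In the top view:
- Blue glass is at (382,220) and violet at (358,212). Amber is absent.
- There are three green ones: large at (302,223), small at (329,217) and large at (351,242). The small one at (329,217) is the one meant.
- The white plate is at (344,160). The purple sheet at (425,289) and the bigger board at (290,90) are decoys.
- The tray is at (429,178).
- The rig is at the left, with the blue knob at (203,200) and the green knob at (231,200).

Next I'll confirm the green one in an enlarged crop, measure the sizes, and get a wrist view of the rig.

```bash
cat >> h.py <<'E'
def go(pos,yaw=None,grip=1,n=None,pos0=None):
    "rows of increments from the present pose to TCP pos, tool x at angle yaw in world, tool y down"
    s=readout.read_state(); p=np.array(s["tool_pos"]); M=R.from_rotvec(s["tcp_rot"])
    if yaw is None: x=M.as_matrix()[:,0]; yaw=np.arctan2(x[1],x[0])
    T=R.from_matrix(np.array([[np.cos(yaw),0,-np.sin(yaw)],[np.sin(yaw),0,np.cos(yaw)],[0,-1,0]]).T.T) if 0 else R.from_matrix(np.column_stack([[np.cos(yaw),np.sin(yaw),0],[0,0,-1],np.cross([np.cos(yaw),np.sin(yaw),0],[0,0,-1])]))
    rv=(M.inv()*T).as_rotvec(); pos=np.array(pos)
    n=n or int(max(np.ceil(np.linalg.norm(rv)/.18),np.ceil(np.linalg.norm(pos-p)/.05),1))
    out=[]
    for i in range(n):
        Mi=M*R.from_rotvec(rv*i/n); d=Mi.inv().apply((pos-p)/n)
        out.append([round(float(v),3) for v in np.r_[d,rv/n]]+[grip])
    print(n,str(out).replace(" ",""))
E
python3 - <<'E'
from h import *
a=read_camera("top")
P=cloud(a)
cr=cv2.resize(a["img"][190:260,280:430],None,fx=5,fy=5,interpolation=cv2.INTER_CUBIC)
cv2.imwrite("pics/crop1.png",cr)
for n,(u,v) in dict(gl=(302,223),gs=(329,217),gl2=(351,242),vi=(358,212),bl=(382,220)).items():
    b=a["img"][v,u].astype(int); hsv=cv2.cvtColor(a["img"],cv2.COLOR_BGR2HSV)
    w=P[v-12:v+13,u-12:u+13]; m=w[...,2]>.012; q=w[m]; print(n,m.sum(),np.nanmin(q,0).round(3),np.nanmax(q,0).round(3))
go((.50,.34,.32),0.0)
E
```

```text
gl 288 [0.389 0.057 0.013] [0.448 0.115 0.062]
gs 142 [ 0.413 -0.023  0.015] [0.455 0.016 0.046]
gl2 293 [ 0.323 -0.101  0.014] [ 0.38  -0.043  0.061]
vi 145 [ 0.428 -0.117  0.015] [ 0.47  -0.075  0.045]
bl 150 [ 0.403 -0.197  0.014] [ 0.442 -0.156  0.045]
8 [[-0.021,-0.009,-0.041,-0.0,0.146,0.0,1],[-0.015,-0.009,-0.043,-0.0,0.146,0.0,1],[-0.008,-0.009,-0.045,-0.0,0.146,0.0,1],[-0.002,-0.009,-0.046,-0.0,0.146,0.0,1],[0.005,-0.009,-0.045,-0.0,0.146,0.0,1],[0.012,-0.009,-0.044,-0.0,0.146,0.0,1],[0.018,-0.009,-0.042,-0.0,0.146,0.0,1],[0.024,-0.009,-0.039,-0.0,0.146,0.0,1]]
```

View pics/crop1.png

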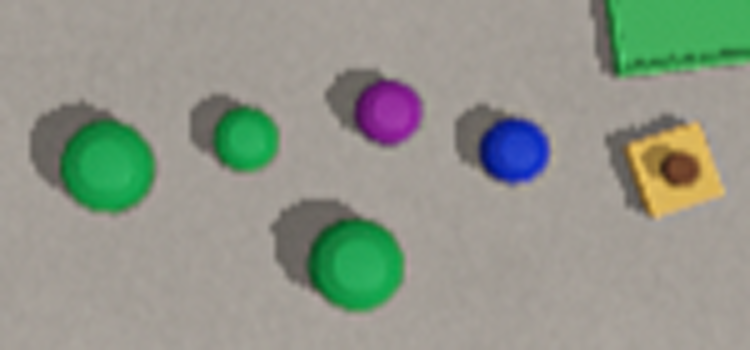

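The crop shows the small green one at crop (246,139), 42 mm wide like the violet and blue. The other two greens are about 60 mm. So the targets are small green, violet and blue. Moving over the rig now.

Emit:
jog_arm:
  increments:
    - [-0.021,-0.009,-0.041,0,0.146,0,1]
    - [-0.015,-0.009,-0.043,0,0.146,0,1]
    - [-0.008,-0.009,-0.045,0,0.146,0,1]
    - [-0.002,-0.009,-0.046,0,0.146,0,1]
    - [0.005,-0.009,-0.045,0,0.146,0,1]
    - [0.012,-0.009,-0.044,0,0.146,0,1]
    - [0.018,-0.009,-0.042,0,0.146,0,1]
    - [0.024,-0.009,-0.039,0,0.146,0,1]
    - [0,0,0,0,0,0,1]
    - [0,0,0,0,0,0,1]

```text
time: 3.2
tool_pos: [0.502, 0.3273, 0.3197]
tcp_rot: [-1.569, 0.029, -0.032]
wrist_force: [0.0, -0.1, -0.4]
width: 1.005
```

Run:
```python
from h import *
st()
a=read_camera("wrist"); cv2.imwrite("pics/w1.png",a["img"]); np.savez("w1.npz",**{k:a[k] for k in ["img","range_z","fx","fy","cx","cy","world_from_camera"]})
print(a["world_from_camera"].round(3).tolist())
for n in ["collar","camera","knob_rear_grip","knob_front_grip","shutter_top","rig"]:
    for o in spotter.spot_point(a,n)[:3]:
        if o["p"]>.2: print(n,round(o["p"],2),np.round(o["location"],1),np.round(world(a,*o["location"]),3))
```

```text
t 3.2 p [0.502  0.3273 0.3197] F [ 0.  -0.1 -0.4] w 1.005 
R [[0.999, 0.002, 0.039], [-0.039, 0.001, 0.999], [0.002, -1.0, 0.001]] q [ 0.54  0.08  1.68 -0.    1.38  0.58]
[[0.999, -0.038, -0.009, 0.504], [-0.039, -0.959, -0.282, 0.399], [0.002, 0.282, -0.959, 0.448], [0.0, 0.0, 0.0, 1.0]]
collar 0.72 [388.9 154.7] [0.592 0.343 0.077]
collar 0.49 [311.4 106.4] [0.495 0.406 0.054]
camera 0.96 [390.5 241.1] [0.579 0.257 0.149]
knob_rear_grip 0.91 [309.4 105. ] [0.492 0.408 0.026]
knob_front_grip 0.86 [318.2 174.2] [0.5   0.316 0.056]
shutter_top 0.7 [373.2 264.2] [0.558 0.236 0.162]
rig 0.64 [380. 189.] [0.582 0.297 0.073]
```

View pics/w1.png

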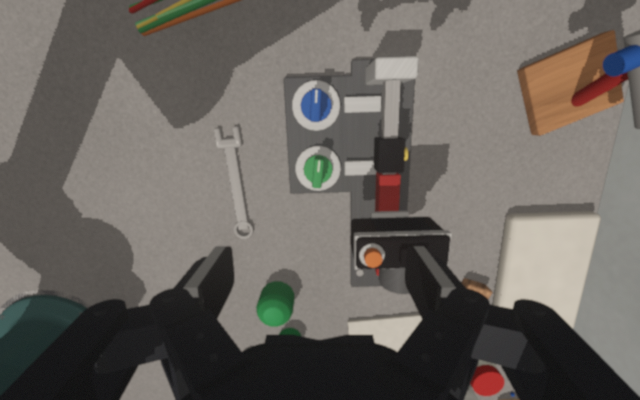

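Wrist view: collar at (390,155) with the yellow button on its far side at (405,155), blue knob at (317,104), green knob at (318,168), shutter at (373,258). I'll fit these from the depth.

```bash
cat > fit.py <<'E'
from h import *
def rect(P,m):
    q=P[m][:,:2]; r=cv2.minAreaRect((q*1000).astype(np.float32)); return np.round(r[0],1),np.round(r[1],1),round(r[2],1),m.sum()
def near(P,x,y,r): return np.hypot(P[...,0]-x,P[...,1]-y)<r
E
python3 - <<'E'
from fit import *
for nm in ("wrist","top"):
    a=dict(np.load("w1.npz")) if nm=="wrist" else read_camera("top")
    P=cloud(a); z=P[...,2]; hs=cv2.cvtColor(a["img"],cv2.COLOR_BGR2HSV).astype(int)
    print(nm)
    print("collar",rect(P,near(P,.59,.34,.035)&(z>.072)&(z<.084)))
    print("cam top",rect(P,near(P,.59,.24,.08)&(z>.143)&(z<.156)))
    print("shutter",rect(P,near(P,.558,.24,.03)&(z>.157)))
    red=((hs[...,0]<8)|(hs[...,0]>172))&(hs[...,1]>150)&near(P,.59,.27,.09)&(z>.065)&(z<.085)
    print("boom",rect(P,red))
    for n,(x,y) in dict(blue=(.498,.412),green=(.5,.317)).items():
        m=near(P,x,y,.028)&(z>.046)&(z<.062); print(n,rect(P,m),np.round(P[m].mean(0),4))
        m=near(P,x,y,.033)&(z>.017)&(z<.062); print("  all",rect(P,m))
    yl=(abs(hs[...,0]-27)<6)&(hs[...,1]>140)&near(P,.615,.34,.03); print("yellow",yl.sum(),np.nanmean(P[yl],0))
E
```

```text
wrist
collar (array([595. , 334.4]), array([58.6, 34.1]), 89.3, np.int64(1084))
cam top (array([594.3, 241.6]), array([ 43.8, 109. ]), 89.3, np.int64(2246))
shutter (array([558. , 242.4]), array([19.1, 18.8]), 42.3, np.int64(248))
boom (array([593.7, 292.1]), array([48.6, 26.4]), 89.4, np.int64(719))
blue (array([500.9, 407.4]), array([41.1, 13.9]), 84.7, np.int64(359)) [0.5009 0.4079 0.0554]
  all (array([499.7, 409.9]), array([61.7, 61.9]), 87.5, np.int64(1502))
green (array([500.2, 318.3]), array([41. , 13.9]), 81.8, np.int64(304)) [0.5001 0.319  0.0552]
  all (array([499.4, 317.2]), array([64. , 64.5]), 88.6, np.int64(1366))
yellow 13 [0.61372639 0.34107676 0.07064434]
top
collar (array([592.7, 338.8]), array([67.4, 32.1]), 88.1, np.int64(163))
cam top (array([592.5, 219.5]), array([ 80.3, 106.9]), 90.0, np.int64(411))
shutter (array([556.9, 240. ]), array([15. , 15.2]), 88.9, np.int64(31))
boom (array([589.8, 249. ]), array([137.9,  26.4]), 87.1, np.int64(101))
blue (array([499.5, 401.1]), array([31.7, 12.7]), 82.9, np.int64(40)) [0.499  0.3984 0.0551]
  all (array([500.1, 404.1]), array([62.9, 44.4]), 22.3, np.int64(195))
green (array([499. , 315.6]), array([41.8, 13.8]), 82.8, np.int64(58)) [0.4986 0.3144 0.0551]
  all (array([499.7, 317.7]), array([61.8, 62.1]), 43.1, np.int64(242))
yellow 13 [0.61843875 0.34255985 0.05504297]
```

Run:
```python
from h import *
go((.595,.3415,.20),0.0,.85)
```

```text
4 [[0.023,0.03,0.004,-0.0,-0.009,0.001,0.85],[0.023,0.03,0.004,-0.0,-0.009,0.001,0.85],[0.023,0.03,0.004,-0.0,-0.009,0.001,0.85],[0.023,0.03,0.004,-0.0,-0.009,0.001,0.85]]
```

Emit:
jog_arm:
  increments:
    - [0.023,0.03,0.004,0,-0.009,0.001,0.85]
    - [0.023,0.03,0.004,0,-0.009,0.001,0.85]
    - [0.023,0.03,0.004,0,-0.009,0.001,0.85]
    - [0.023,0.03,0.004,0,-0.009,0.001,0.85]
    - [0,0,0,0,0,0,0.85]
    - [0,0,0,0,0,0,0.85]

```text
time: 4.35
tool_pos: [0.596, 0.3455, 0.199]
tcp_rot: [-1.568, -0.004, 0.002]
wrist_force: [-0.2, -0.3, 0.7]
width: 0.851
```

Run:
```python
from fit import *
st()
go((.596,.3415,.052),0.0,.85,5)
```

```text
t 4.35 p [0.596  0.3455 0.199 ] F [-0.2 -0.3  0.7] w 0.851 
R [[1.0, 0.001, -0.004], [0.004, 0.003, 1.0], [0.001, -1.0, 0.003]] q [0.49 0.32 1.62 0.   1.2  0.48]
5 [[-0.0,0.029,-0.001,-0.001,0.001,0.0,0.85],[-0.0,0.029,-0.001,-0.001,0.001,0.0,0.85],[-0.0,0.029,-0.001,-0.001,0.001,0.0,0.85],[-0.0,0.029,-0.001,-0.001,0.001,0.0,0.85],[0.0,0.029,-0.001,-0.001,0.001,0.0,0.85]]
```

Emit:
jog_arm:
  increments:
    - [0,0.029,-0.001,0,0,0,0.85]
    - [0,0.029,-0.001,0,0,0,0.85]
    - [0,0.029,-0.001,0,0,0,0.85]
    - [0,0.029,-0.001,0,0,0,0.85]
    - [0,0.029,0,0,0,0,0.85]
    - [0,0,0,0,0,0,0.85]
    - [0,0,0,0,0,0,0.85]

```text
time: 5.22
tool_pos: [0.5999, 0.3479, 0.0679]
tcp_rot: [-1.557, -0.022, -0.01]
wrist_force: [-0.6, -0.8, 0.9]
width: 0.853
```

Emit:
jog_arm:
  increments:
    - [0,0,0,0,0,0,0.3]
    - [0,0,0,0,0,0,0.3]
    - [0,0,0,0,0,0,0.3]
    - [0,0,0,0,0,0,0.3]
    - [0,0,0,0,0,0,0.3]
  force: 25

```text
time: 5.85
tool_pos: [0.5953, 0.3489, 0.0725]
tcp_rot: [-1.556, -0.013, -0.005]
wrist_force: [-0.8, 0.2, -1.7]
width: 0.397
```

Emit:
jog_arm:
  increments:
    - [0,0,0,0,0,0,0.8]
    - [0,0,0,0,0,0,0.8]
    - [0,0,0,0,0,0,0.8]
    - [0,0,0,0,0,0,0.8]

```text
time: 6.35
tool_pos: [0.5981, 0.3495, 0.0748]
tcp_rot: [-1.554, -0.018, -0.009]
wrist_force: [1.2, -1.4, 0.5]
width: 0.799
```

Run:
```python
from fit import *
st()
go((.596,.3415,.052),0.0,.8,4)
a=read_camera("wrist");cv2.imwrite("pics/w2.png",a["img"])
```

```text
t 6.35 p [0.5981 0.3495 0.0748] F [ 1.2 -1.4  0.5] w 0.799 
R [[1.0, 0.017, -0.005], [0.005, 0.017, 1.0], [0.017, -1.0, 0.017]] q [0.49 0.42 1.72 0.01 0.97 0.48]
4 [[-0.001,0.006,-0.002,-0.004,0.001,0.004,0.8],[-0.001,0.006,-0.002,-0.004,0.001,0.004,0.8],[-0.001,0.006,-0.002,-0.004,0.001,0.004,0.8],[-0.001,0.006,-0.002,-0.004,0.001,0.004,0.8]]
```

View pics/w2.png

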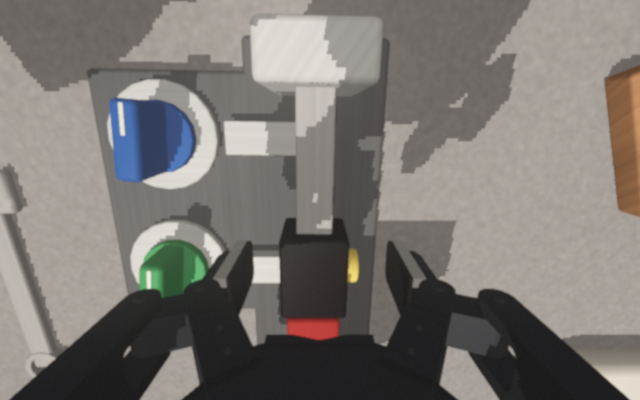

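The view shows the collar at (313,270) with the yellow button still out at (352,265), and the fingers straddling it clear of everything. I need to go lower.

Emit:
jog_arm:
  increments:
    - [-0.001,0.007,-0.002,-0.004,0.001,0.004,0.8]
    - [-0.001,0.007,-0.002,-0.004,0.001,0.004,0.8]
    - [-0.001,0.007,-0.002,-0.004,0.001,0.004,0.8]
    - [-0.001,0.007,-0.002,-0.004,0.001,0.004,0.8]

```text
time: 6.9
tool_pos: [0.5942, 0.3414, 0.045]
tcp_rot: [-1.571, -0.001, 0.001]
wrist_force: [-0.4, -0.7, -0.1]
width: 0.8
```

Run:
```python
from fit import *
st()
go((.596,.3415,.052),0.0,.8)
```

```text
t 6.9 p [0.5942 0.3414 0.045 ] F [-0.4 -0.7 -0.1] w 0.8 
R [[1.0, 0.0, -0.001], [0.001, -0.0, 1.0], [0.0, -1.0, -0.0]] q [ 0.49  0.46  1.74 -0.    0.95  0.48]
1 [[0.002,-0.007,0.0,0.0,0.001,0.0,0.8]]
```

Emit:
jog_arm:
  increments:
    - [0.001,-0.003,0,0,0,0,0.3]
    - [0,0,0,0,0,0,0.3]
    - [0,0,0,0,0,0,0.3]
    - [0,0,0,0,0,0,0.3]
    - [0,0,0,0,0,0,0.3]
  force: 25

```text
time: 7.52
tool_pos: [0.5953, 0.3412, 0.0482]
tcp_rot: [-1.571, 0.001, 0.0]
wrist_force: [1.3, -1.0, -0.0]
width: 0.395
```

Run:
```python
from fit import *
st()
```

```text
t 7.53 p [0.5953 0.3412 0.0482] F [ 1.3 -1.  -0. ] w 0.395 
R [[1.0, -0.001, 0.0], [-0.0, -0.0, 1.0], [-0.001, -1.0, -0.0]] q [0.48 0.46 1.73 0.   0.95 0.48]
```

Emit:
jog_arm:
  increments:
    - [0,0,-0.01,0,0,0,0.3]
    - [0,0,-0.01,0,0,0,0.3]
    - [0,0,-0.01,0,0,0,0.3]
    - [0,0,-0.008,0,0,0,0.3]

```text
time: 8.02
tool_pos: [0.5949, 0.3021, 0.0482]
tcp_rot: [-1.569, 0.001, 0.0]
wrist_force: [0.8, 2.9, -1.3]
width: 0.395
```

Emit:
jog_arm:
  increments:
    - [0,0,-0.001,0,0,0,0.3]
    - [0,0,0,0,0,0,0.8]
    - [0,0,0,0,0,0,0.8]
    - [0,0,0,0,0,0,0.8]
    - [0,0,0,0,0,0,0.8]

```text
time: 8.65
tool_pos: [0.5951, 0.2994, 0.0487]
tcp_rot: [-1.571, 0.0, 0.001]
wrist_force: [0.2, 0.5, -0.5]
width: 0.8
```

Run:
```python
from fit import *
st()
a=read_camera("wrist");cv2.imwrite("pics/w3.png",a["img"])
P=cloud(a);z=P[...,2];hs=cv2.cvtColor(a["img"],cv2.COLOR_BGR2HSV).astype(int)
print("collar",rect(P,near(P,.59,.302,.035)&(z>.072)&(z<.084)))
print("collarblk",rect(P,near(P,.59,.302,.035)&(z>.072)&(z<.084)&(hs[...,2]<70)))
yl=(abs(hs[...,0]-27)<6)&(hs[...,1]>120)&near(P,.615,.302,.03); print("yellow",yl.sum(),np.nanmean(P[yl],0),np.nanmax(P[yl],0))
b=read_camera("scene");cv2.imwrite("pics/s3.png",cv2.resize(b["img"][200:300,330:510],None,fx=4,fy=4,interpolation=cv2.INTER_CUBIC))
```

```text
t 8.65 p [0.5951 0.2994 0.0487] F [ 0.2  0.5 -0.5] w 0.8 
R [[1.0, -0.001, -0.0], [0.0, -0.0, 1.0], [-0.001, -1.0, -0.0]] q [0.43 0.42 1.78 0.   0.94 0.43]
collar (array([583.8, 301.5]), array([43.1, 55.4]), 89.8, np.int64(8345))
collarblk (array([584.1, 301.5]), array([43.1, 55. ]), 89.8, np.int64(8122))
yellow 467 [0.61481057 0.30367294 0.06748074] [0.61799014 0.31763612 0.07714133]
```

View pics/w3.png

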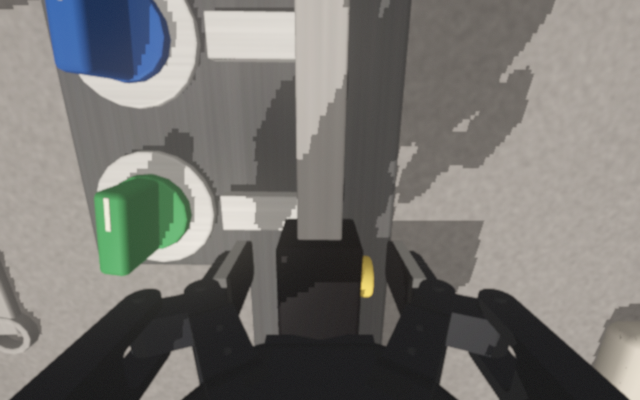

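Wrist view: button at (367,275) stands proud, collar centre is at y≈0.3015, so the boom moved 40 mm and snapped in. On to the blue knob.

Emit:
jog_arm:
  increments:
    - [0,-0.05,0,0,0,0,0.8]
    - [0,-0.05,0,0,0,0,0.8]
    - [-0.02,-0.03,0.03,0,0.02,0,0.45]
    - [-0.03,0,0.035,0,0.03,0,0.45]
    - [-0.025,0,0.025,0,0.03,0,0.45]
    - [-0.015,0,0.01,0,0,0,0.45]
    - [0,0,0,0,0,0,0.45]

```text
time: 9.62
tool_pos: [0.5058, 0.405, 0.1828]
tcp_rot: [-1.57, 0.065, -0.063]
wrist_force: [-0.2, -0.1, -0.1]
width: 0.452
```

Run:
```python
from fit import *
st()
a=read_camera("wrist");P=cloud(a);z=P[...,2]; hs=cv2.cvtColor(a["img"],cv2.COLOR_BGR2HSV).astype(int)
for n,x,y,h in (("blue",.5,.41,(95,130)),("green",.5,.318,(45,90))):
    m=near(P,x,y,.033)&(z>.05)&(z<.06)&(hs[...,0]>h[0])&(hs[...,0]<h[1])&(hs[...,1]>60); print(n,rect(P,m) if m.sum()>20 else m.sum())
go((.5005,.4085,.13),-.09,.45)
go((.5005,.4085,.044),-.09,.45)
```

```text
t 9.62 p [0.5058 0.405  0.1828] F [-0.2 -0.1 -0.1] w 0.452 
R [[0.997, -0.001, 0.082], [-0.082, 0.0, 0.997], [-0.001, -1.0, 0.0]] q [0.64 0.26 1.73 0.   1.16 0.72]
blue (array([501. , 407.7]), array([41.7, 13.6]), 84.7, np.int64(589))
green (array([500. , 318.5]), array([42., 14.]), 81.8, np.int64(458))
2 [[-0.003,0.026,0.002,-0.0,0.004,-0.001,0.45],[-0.003,0.026,0.002,-0.0,0.004,-0.001,0.45]]
3 [[-0.002,0.046,0.001,-0.0,0.002,-0.0,0.45],[-0.002,0.046,0.001,-0.0,0.002,-0.0,0.45],[-0.002,0.046,0.001,-0.0,0.002,-0.0,0.45]]
```

Emit:
jog_arm:
  increments:
    - [-0.003,0.03,0.002,0,0.004,0,0.45]
    - [-0.002,0.03,0.001,0,0.002,0,0.45]
    - [0,0.03,0.001,0,0.002,0,0.45]
    - [0,0.03,0,0,0,0,0.45]
    - [0,0.012,0,0,0,0,0.45]

```text
time: 10.3
tool_pos: [0.5084, 0.4039, 0.0482]
tcp_rot: [-1.57, 0.072, -0.078]
wrist_force: [-0.0, 0.1, -0.6]
width: 0.45
```

Run:
```python
from fit import *
st()
go((.5008,.408,.044),-.09,.45)
```

```text
t 10.3 p [0.5084 0.4039 0.0482] F [-0.   0.1 -0.6] w 0.45 
R [[0.995, 0.004, 0.095], [-0.095, -0.0, 0.995], [0.004, -1.0, -0.0]] q [ 0.63  0.4   1.82 -0.    0.92  0.73]
1 [[-0.008,0.004,0.003,0.0,-0.005,0.004,0.45]]
```

Emit:
jog_arm:
  increments:
    - [-0.008,0.004,0.003,0,-0.005,0.004,0.45]
    - [0,0,0,0,0,0,0]
    - [0,0,0,0,0,0,0]
    - [0,0,0,0,0,0,0]
    - [0,0,0,0,0,0,0]
  force: 30

```text
time: 10.92
tool_pos: [0.5011, 0.4068, 0.0444]
tcp_rot: [-1.57, 0.072, -0.071]
wrist_force: [-0.3, 0.2, -4.8]
width: 0.156
```

Emit:
jog_arm:
  increments:
    - [0,0,0,0,0.16,0,0]
    - [0,0,0,0,0.16,0,0]
    - [0,0,0,0,0.16,0,0]
    - [0,0,0,0,0.16,0,0]

```text
time: 11.42
tool_pos: [0.501, 0.4068, 0.0444]
tcp_rot: [-1.491, 0.586, -0.587]
wrist_force: [-0.2, -0.1, -3.9]
width: 0.157
```

Run:
```python
from fit import *
s=st();print(s["torque"])
```

```text
t 11.43 p [0.501  0.4068 0.0444] F [-0.2 -0.1 -3.9] w 0.157 
R [[0.732, -0.0, 0.682], [-0.682, -0.001, 0.732], [0.001, -1.0, -0.001]] q [ 0.64  0.4   1.83 -0.    0.92  1.39]
[-0.07116988  0.01714016  0.01646122]
```

Emit:
jog_arm:
  increments:
    - [0,0,0,0,0.16,0,0]
    - [0,0,0,0,0.16,0,0]
    - [0,0,0,0,0.16,0,0]
    - [0,0,0,0,0.16,0,0]
    - [0,0,0,0,0.16,0,0]
    - [0,0,0,0,0,0,0.45]
    - [0,0,0,0,0,0,0.45]
    - [0,-0.035,0,0,0,0,0.45]
    - [0,-0.035,0,0,0,0,0.45]

```text
time: 12.55
tool_pos: [0.5007, 0.4065, 0.115]
tcp_rot: [-1.214, 1.206, -1.208]
wrist_force: [-0.1, -0.2, 0.4]
width: 0.452
```

Run:
```python
from fit import *
s=st()
a=read_camera("wrist");P=cloud(a);z=P[...,2]; hs=cv2.cvtColor(a["img"],cv2.COLOR_BGR2HSV).astype(int)
for n,x,y,h in (("blue",.5,.41,(95,130)),("green",.5,.318,(45,90))):
    m=near(P,x,y,.033)&(z>.05)&(z<.06)&(hs[...,0]>h[0])&(hs[...,0]<h[1])&(hs[...,1]>60); print(n,rect(P,m) if m.sum()>20 else m.sum())
```

```text
t 12.55 p [0.5007 0.4065 0.115 ] F [-0.1 -0.2  0.4] w 0.452 
R [[0.004, -0.001, 1.0], [-1.0, -0.003, 0.004], [0.003, -1.0, -0.001]] q [ 0.64  0.32  1.79 -0.    1.04  2.21]
blue (array([501.2, 406.6]), array([13.9, 41.2]), 89.8, np.int64(1036))
green (array([500. , 317.3]), array([41.5, 14.4]), 82.0, np.int64(1072))
```

Emit:
jog_arm:
  increments:
    - [0,0,0,0,-0.175,0,0.45]
    - [0,0,0,0,-0.175,0,0.45]
    - [0,0,0,0,-0.175,0,0.45]
    - [0,0,0,0,-0.175,0,0.45]
    - [0,0,0,0,-0.175,0,0.45]
    - [0,0,0,0,-0.175,0,0.45]
    - [0,0,0,0,-0.175,0,0.45]
    - [0,0,0,0,-0.175,0,0.45]
    - [0,0,0,0,-0.175,0,0.45]

```text
time: 13.72
tool_pos: [0.509, 0.4122, 0.1296]
tcp_rot: [-1.558, -0.078, 0.045]
wrist_force: [-1.1, 0.2, -0.3]
width: 0.45
```

Emit:
jog_arm:
  increments:
    - [0,0,0,0,-0.175,0,0.45]
    - [0,0,0,0,-0.175,0,0.45]
    - [0,0,0,0,-0.175,0,0.45]
    - [0,0,0,0,-0.175,0,0.45]
    - [0,0,0,0,-0.175,0,0.45]
    - [0,0,0,0,-0.175,0,0.45]
    - [0,0,0,0,-0.175,0,0.45]
    - [0,0,0,0,-0.175,0,0.45]
    - [0,0,0,0,0,0,0.45]

```text
time: 14.85
tool_pos: [0.513, 0.4147, 0.1347]
tcp_rot: [-1.229, -1.22, 1.159]
wrist_force: [0.4, -0.4, 0.1]
width: 0.449
```

Run:
```python
from fit import *
s=st()
go((.5008,.4065,.044),np.pi/2,.45,4)
```

```text
t 14.85 p [0.513  0.4147 0.1347] F [ 0.4 -0.4  0.1] w 0.449 
R [[0.028, 0.031, -0.999], [0.999, 0.02, 0.028], [0.021, -0.999, -0.03]] q [ 0.64  0.3   1.77 -0.    1.03 -0.9 ]
4 [[-0.003,0.023,0.004,0.008,-0.007,0.005,0.45],[-0.002,0.023,0.004,0.008,-0.007,0.005,0.45],[-0.002,0.023,0.003,0.008,-0.007,0.005,0.45],[-0.002,0.023,0.003,0.008,-0.007,0.005,0.45]]
```

Emit:
jog_arm:
  increments:
    - [-0.003,0.023,0.004,0.008,-0.007,0.005,0.45]
    - [-0.002,0.023,0.004,0.008,-0.007,0.005,0.45]
    - [-0.002,0.023,0.003,0.008,-0.007,0.005,0.45]
    - [-0.002,0.023,0.003,0.008,-0.007,0.005,0.45]

```text
time: 15.35
tool_pos: [0.5003, 0.4071, 0.0374]
tcp_rot: [-1.209, -1.206, 1.207]
wrist_force: [-0.1, -2.2, 96.4]
width: 0.448
```

Run:
```python
from fit import *
s=st()
go((.5008,.4067,.044),np.pi/2,.45)
```

```text
t 15.35 p [0.5003 0.4071 0.0374] F [-0.1 -2.2 96.4] w 0.448 
R [[0.003, -0.002, -1.0], [1.0, 0.001, 0.003], [0.001, -1.0, 0.002]] q [ 0.64  0.4   1.83  0.    0.9  -0.93]
1 [[-0.0,-0.007,-0.0,-0.002,-0.003,0.001,0.45]]
```

Pressed into the disc because the move overshot. I'll back off, grip, and from now on end approaches with small rows.

Emit:
jog_arm:
  increments:
    - [0,-0.007,0,0,0,0,0.45]
    - [0,0,0,0,0,0,0]
    - [0,0,0,0,0,0,0]
    - [0,0,0,0,0,0,0]
    - [0,0,0,0,0,0,0]
    - [0,0,0,0,0.14,0,0]
    - [0,0,0,0,0.14,0,0]
    - [0,0,0,0,0.14,0,0]
    - [0,0,0,0,0.14,0,0]

```text
time: 16.48
tool_pos: [0.4998, 0.4076, 0.0412]
tcp_rot: [-1.427, -0.77, 0.774]
wrist_force: [-0.0, 1.4, 1.7]
width: 0.161
```

Run:
```python
from fit import *
s=st();print(s["torque"])
```

```text
t 16.48 p [0.4998 0.4076 0.0412] F [-0.   1.4  1.7] w 0.161 
R [[0.548, -0.003, -0.836], [0.836, 0.001, 0.548], [-0.001, -1.0, 0.003]] q [ 0.64  0.4   1.83  0.    0.91 -0.35]
[0.17019975 0.06322626 0.04908073]
```

Emit:
jog_arm:
  increments:
    - [0,0,0,0,0.1,0,0]
    - [0,0,0,0,0.1,0,0]

```text
time: 16.73
tool_pos: [0.4999, 0.4078, 0.0412]
tcp_rot: [-1.48, -0.611, 0.614]
wrist_force: [0.4, 0.1, 2.4]
width: 0.155
```

Run:
```python
from fit import *
s=st();print(s["torque"])
```

```text
t 16.73 p [0.4999 0.4078 0.0412] F [0.4 0.1 2.4] w 0.155 
R [[0.708, -0.003, -0.706], [0.706, 0.002, 0.708], [-0.001, -1.0, 0.003]] q [ 0.64  0.4   1.83  0.    0.91 -0.14]
[0.07927537 0.04971876 0.03895516]
```

Emit:
jog_arm:
  increments:
    - [0,0,0,0,0.1,0,0]
    - [0,0,0,0,0.1,0,0]

```text
time: 16.98
tool_pos: [0.5002, 0.4076, 0.0414]
tcp_rot: [-1.522, -0.459, 0.46]
wrist_force: [-2.2, 0.4, 5.0]
width: 0.159
```

Run:
```python
from fit import *
s=st();print(s["torque"])
```

```text
t 16.98 p [0.5002 0.4076 0.0414] F [-2.2  0.4  5. ] w 0.159 
R [[0.833, -0.001, -0.553], [0.553, -0.0, 0.833], [-0.001, -1.0, 0.0]] q [0.65 0.4  1.83 0.   0.91 0.06]
[0.10100416 0.31146538 3.3649558 ]
```

Torque about z rose to 3.4 N·m, so blue is at its end stop. Release, lift and check both knobs.

Emit:
jog_arm:
  increments:
    - [0,0,0,0,-0.03,0,0]
    - [0,0,0,0,0,0,0.45]
    - [0,0,0,0,0,0,0.45]
    - [0,-0.035,0,0,0,0,0.45]
    - [0,-0.035,0,0,0.1,0,0.45]
    - [0,-0.02,-0.02,0,0.17,0,0.45]
    - [0,0,-0.03,0,0.17,0,0.45]
    - [0,0,-0.03,0,0.17,0,0.45]
    - [0,0,0,0,0,0,0.45]

```text
time: 18.1
tool_pos: [0.524, 0.3291, 0.1306]
tcp_rot: [-1.571, 0.018, -0.007]
wrist_force: [0.6, 0.1, -0.2]
width: 0.45
```

```bash
cat > knobs.py <<'E'
from fit import *
def knobs():
    a=read_camera("wrist");P=cloud(a);z=P[...,2]; hs=cv2.cvtColor(a["img"],cv2.COLOR_BGR2HSV).astype(int)
    for n,x,y,h in (("blue",.5,.41,(95,130)),("green",.5,.318,(45,90))):
        m=near(P,x,y,.033)&(z>.05)&(z<.06)&(hs[...,0]>h[0])&(hs[...,0]<h[1])&(hs[...,1]>60); print(n,rect(P,m) if m.sum()>20 else m.sum())
E
python3 - <<'E'
from knobs import *
s=st();knobs()
go((.500,.3178,.055),np.deg2rad(-8.1),.45)
E
```

```text
t 18.1 p [0.524  0.3291 0.1306] F [ 0.6  0.1 -0.2] w 0.45 
R [[1.0, -0.007, 0.016], [-0.016, -0.0, 1.0], [-0.007, -1.0, -0.001]] q [0.52 0.26 1.83 0.   1.06 0.53]
blue (array([500.9, 407. ]), array([14.1, 40.8]), 41.9, np.int64(1200))
green (array([499.9, 317.9]), array([41.5, 14. ]), 82.0, np.int64(780))
2 [[-0.012,0.038,-0.006,0.0,0.064,-0.003,0.45],[-0.011,0.038,-0.007,0.0,0.064,-0.003,0.45]]
```

Blue bar turned 132.8° (2.32 rad plus its start angle), so it is beyond 2.25. Now green.

Emit:
jog_arm:
  increments:
    - [-0.01,0.02,-0.005,0,0.06,0,0.45]
    - [-0.01,0.02,-0.004,0,0.06,0,0.45]
    - [-0.003,0.02,-0.002,0,0,0,0.45]
    - [0,0.015,0,0,0,0,0.45]

```text
time: 18.65
tool_pos: [0.5001, 0.3247, 0.0551]
tcp_rot: [-1.563, 0.106, -0.1]
wrist_force: [-0.5, 0.5, -0.8]
width: 0.448
```

Run:
```python
from knobs import *
s=st()
go((.500,.3178,.044),np.deg2rad(-8.1),.45)
```

```text
t 18.65 p [0.5001 0.3247 0.0551] F [-0.5  0.5 -0.8] w 0.448 
R [[0.991, -0.004, 0.131], [-0.131, 0.005, 0.991], [-0.005, -1.0, 0.005]] q [0.53 0.3  1.94 0.01 0.9  0.66]
1 [[0.001,0.011,-0.007,-0.005,0.01,-0.005,0.45]]
```

Emit:
jog_arm:
  increments:
    - [0.001,0.006,-0.005,-0.003,0.01,-0.003,0.45]
    - [0,0.004,-0.002,0,0,0,0.45]
    - [0,0,0,0,0,0,0]
    - [0,0,0,0,0,0,0]
    - [0,0,0,0,0,0,0]
    - [0,0,0,0,0,0,0]

```text
time: 19.4
tool_pos: [0.5002, 0.3182, 0.044]
tcp_rot: [-1.566, 0.112, -0.108]
wrist_force: [0.3, -0.7, -2.9]
width: 0.159
```

Emit:
jog_arm:
  increments:
    - [0,0,0,0,0.16,0,0]
    - [0,0,0,0,0.16,0,0]
    - [0,0,0,0,0.16,0,0]
    - [0,0,0,0,0.16,0,0]
    - [0,0,0,0,0.16,0,0]
    - [0,0,0,0,0.16,0,0]
    - [0,0,0,0,0.16,0,0]
    - [0,0,0,0,0.16,0,0]
    - [0,0,0,0,0.16,0,0]

```text
time: 20.52
tool_pos: [0.5014, 0.3168, 0.044]
tcp_rot: [-1.183, 1.249, -1.25]
wrist_force: [0.0, 0.3, -2.4]
width: 0.159
```

Emit:
jog_arm:
  increments:
    - [0,0,0,0,0,0,0.45]
    - [0,0,0,0,0,0,0.45]
    - [0,-0.035,0,0,0,0,0.45]
    - [0,-0.035,0,0,0,0,0.45]
    - [0,0,0,0,-0.175,0,0.45]
    - [0,0,0,0,-0.175,0,0.45]
    - [0,0,0,0,-0.175,0,0.45]

```text
time: 21.4
tool_pos: [0.5034, 0.3182, 0.1196]
tcp_rot: [-1.4, 0.828, -0.834]
wrist_force: [-0.6, -0.0, 0.2]
width: 0.444
```

Run:
```python
from knobs import *
s=st();knobs()
```

```text
t 21.4 p [0.5034 0.3182 0.1196] F [-0.6 -0.   0.2] w 0.444 
R [[0.482, 0.006, 0.876], [-0.876, 0.003, 0.482], [-0.0, -1.0, 0.007]] q [ 0.52  0.22  1.9  -0.    1.01  1.59]
blue (array([501.2, 406.5]), array([14.1, 41.4]), 41.9, np.int64(1174))
green (array([500.3, 316.9]), array([14.2, 41.5]), 86.8, np.int64(975))
```

Emit:
jog_arm:
  increments:
    - [0,0,0,0,-0.172,0,0.45]
    - [0,0,0,0,-0.172,0,0.45]
    - [0,0,0,0,-0.172,0,0.45]
    - [0,0,0,0,-0.172,0,0.45]
    - [0,0,0,0,-0.172,0,0.45]
    - [0,0,0,0,-0.172,0,0.45]
    - [0,0,0,0,-0.172,0,0.45]
    - [0,0,0,0,-0.172,0,0.45]
    - [0,0,0,0,-0.172,0,0.45]

```text
time: 22.58
tool_pos: [0.5045, 0.3194, 0.1221]
tcp_rot: [-1.528, -0.421, 0.405]
wrist_force: [0.1, 0.5, -0.5]
width: 0.45
```

Emit:
jog_arm:
  increments:
    - [0,0,0,0,-0.172,0,0.45]
    - [0,0,0,0,-0.172,0,0.45]
    - [0,0,0,0,-0.172,0,0.45]
    - [0,0,0,0,-0.172,0,0.45]
    - [0,0,0,0,-0.172,0,0.45]
    - [0,0,0,0,-0.172,0,0.45]
    - [0,0,0,0,0,0,0.45]

```text
time: 23.45
tool_pos: [0.5053, 0.3202, 0.1238]
tcp_rot: [-1.205, -1.232, 1.209]
wrist_force: [0.9, -0.1, -0.4]
width: 0.45
```

Run:
```python
from knobs import *
s=st()
go((.5005,.3172,.055),np.deg2rad(86.8),.45,4)
```

```text
t 23.45 p [0.5053 0.3202 0.1238] F [ 0.9 -0.1 -0.4] w 0.45 
R [[-0.015, 0.012, -1.0], [1.0, 0.007, -0.015], [0.007, -1.0, -0.012]] q [ 0.52  0.22  1.9   0.    1.01 -1.06]
4 [[-0.001,0.017,0.001,0.003,0.018,0.002,0.45],[-0.001,0.017,0.001,0.003,0.018,0.002,0.45],[-0.001,0.017,0.001,0.003,0.018,0.002,0.45],[-0.001,0.017,0.001,0.003,0.018,0.002,0.45]]
```

Emit:
jog_arm:
  increments:
    - [-0.001,0.017,0.001,0.003,0.018,0.002,0.45]
    - [-0.001,0.017,0.001,0.003,0.018,0.002,0.45]
    - [-0.001,0.017,0.001,0.003,0.018,0.002,0.45]
    - [0,0.014,0.001,0.003,0.018,0.002,0.45]

```text
time: 23.95
tool_pos: [0.5015, 0.3173, 0.0545]
tcp_rot: [-1.241, -1.157, 1.159]
wrist_force: [0.6, -0.4, 0.0]
width: 0.445
```

Run:
```python
from knobs import *
s=st()
go((.5005,.3172,.044),np.deg2rad(86.8),.45,2)
```

```text
t 23.95 p [0.5015 0.3173 0.0545] F [ 0.6 -0.4  0. ] w 0.445 
R [[0.069, -0.001, -0.998], [0.998, -0.001, 0.069], [-0.001, -1.0, 0.001]] q [ 0.52  0.3   1.94 -0.    0.9  -0.98]
2 [[-0.0,0.005,0.0,-0.0,-0.007,-0.0,0.45],[-0.0,0.005,0.0,-0.0,-0.007,-0.0,0.45]]
```

Emit:
jog_arm:
  increments:
    - [0,0.006,0,0,-0.007,0,0.45]
    - [0,0.004,0,0,-0.007,0,0.45]
    - [0,0,0,0,0,0,0]
    - [0,0,0,0,0,0,0]
    - [0,0,0,0,0,0,0]
    - [0,0,0,0,0,0,0]
    - [0,0,0,0,0.14,0,0]
    - [0,0,0,0,0.14,0,0]
    - [0,0,0,0,0.14,0,0]
    - [0,0,0,0,0.14,0,0]

```text
time: 25.2
tool_pos: [0.5004, 0.3166, 0.0419]
tcp_rot: [-1.444, -0.729, 0.735]
wrist_force: [-0.5, -0.3, -2.3]
width: 0.156
```

Emit:
jog_arm:
  increments:
    - [0,0,0,0,0.1,0,0]
    - [0,0,0,0,0.08,0,0]

```text
time: 25.45
tool_pos: [0.5003, 0.3166, 0.0419]
tcp_rot: [-1.49, -0.585, 0.591]
wrist_force: [0.6, -0.6, -3.0]
width: 0.16
```

Run:
```python
from fit import *
s=st();print(s["torque"])
```

```text
t 25.45 p [0.5003 0.3166 0.0419] F [ 0.6 -0.6 -3. ] w 0.16 
R [[0.73, -0.003, -0.683], [0.683, -0.002, 0.73], [-0.004, -1.0, 0.001]] q [ 0.52  0.31  1.95 -0.    0.88 -0.23]
[ 0.1291921  -0.04067686  0.0961461 ]
```

Emit:
jog_arm:
  increments:
    - [0,0,0,0,0.09,0,0]
    - [0,0,0,0,0.09,0,0]

```text
time: 25.7
tool_pos: [0.5005, 0.3163, 0.0422]
tcp_rot: [-1.527, -0.451, 0.455]
wrist_force: [-1.6, 2.7, -1.3]
width: 0.158
```

Run:
```python
from fit import *
s=st();print(s["torque"])
```

```text
t 25.7 p [0.5005 0.3163 0.0422] F [-1.6  2.7 -1.3] w 0.158 
R [[0.838, -0.001, -0.546], [0.546, -0.004, 0.838], [-0.003, -1.0, -0.003]] q [ 0.52  0.31  1.95 -0.    0.88 -0.05]
[0.59985937 0.28896977 3.68848244]
```

Emit:
jog_arm:
  increments:
    - [0,0,0,0,0,0,0]
    - [0,0,0,0,-0.02,0,0]
    - [0,0,0,0,0,0,0.45]
    - [0,0,0,0,0,0,0.45]
    - [0,-0.04,0,0,0,0,0.45]
    - [0,-0.04,0,0,0,0,0.45]
    - [0,-0.05,0,0,0,0,0.45]
    - [0,-0.05,0,0,0,0,0.8]
    - [0,0,0,0,0,0,0.8]

```text
time: 26.82
tool_pos: [0.5026, 0.3167, 0.2305]
tcp_rot: [-1.521, -0.461, 0.46]
wrist_force: [0.4, 0.3, 0.1]
width: 0.798
```

Run:
```python
from knobs import *
s=st();knobs()
a=read_camera("top");P=cloud(a);z=P[...,2]; hs=cv2.cvtColor(a["img"],cv2.COLOR_BGR2HSV).astype(int)
cv2.imwrite("pics/top2.png",a["img"])
# plate & tray & glasses
m=(z>.004)&(z<.013)&near(P,.63,-.06,.16)&(hs[...,1]<60)&(hs[...,2]>150); print("plate",rect(P,m))
m=(hs[...,0]>45)&(hs[...,0]<85)&(hs[...,1]>120)&near(P,.556,-.338,.16)&(z>.01)&(z<.03); print("tray rim",rect(P,m))
m=(z>.012)&(z<.05)&(P[...,0]>.3)&(P[...,0]<.5)&(P[...,1]<.15)&(P[...,1]>-.3)
n,l,stt,c=cv2.connectedComponentsWithStats(m.astype(np.uint8))
for i in range(1,n):
    if stt[i,4]>30:
        q=P[l==i]; px=a["img"][l==i].mean(0).round()
        print(px,stt[i,4],"mid",((np.nanmin(q,0)+np.nanmax(q,0))/2).round(3),"top",np.nanmean(q[q[:,2]>np.nanmax(q[:,2])-.006],0).round(4),c[i].round(1))
```

```text
t 26.82 p [0.5026 0.3167 0.2305] F [0.4 0.3 0.1] w 0.798 
R [[0.832, 0.0, -0.555], [0.555, 0.001, 0.832], [0.001, -1.0, 0.001]] q [ 0.52  0.12  1.8   0.    1.22 -0.07]
blue (array([500.4, 407.5]), array([14.3, 39.8]), 42.3, np.int64(525))
green (array([499. , 318.2]), array([13.9, 40.7]), 42.0, np.int64(429))
plate (array([615.1, -60. ]), array([311.3, 277.2]), 77.1, np.int64(2572))
tray rim (array([ 559.6, -338.9]), array([157.9, 198.9]), 5.4, np.int64(375))
[100. 167.  84.] 36 mid [ 0.484 -0.273  0.017] top [ 0.4784 -0.2633  0.0191] [408.3 202.5]
[143.  50. 136.] 144 mid [ 0.449 -0.096  0.028] top [ 0.4489 -0.0972  0.0392] [357.4 212.4]
[ 82. 154.  41.] 140 mid [ 0.434 -0.004  0.031] top [ 0.4344 -0.0029  0.041 ] [328.8 217.8]
[ 76. 139.  46.] 122 mid [0.418 0.087 0.034] top [0.4166 0.0857 0.0473] [301.6 223.3]
[174.  59.  37.] 149 mid [ 0.423 -0.176  0.029] top [ 0.4219 -0.178   0.0422] [382.5 220. ]
[ 79. 151. 188.] 218 mid [ 0.408 -0.276  0.03 ] top [ 0.4075 -0.2804  0.0439] [413.7 223.7]
[ 76. 135.  49.] 126 mid [ 0.351 -0.072  0.031] top [ 0.3518 -0.0724  0.0472] [350.6 243. ]
```

Both bars now sit at the same end angle (42°), so both clamps are tight. Now the glasses: green (0.434,-0.003), violet (0.449,-0.097), blue (0.422,-0.177). Plate centre is about (0.63,-0.058).

Run:
```python
from fit import *
go((.434,-.003,.20),0,.75)
```

```text
7 [[-0.033,0.004,-0.033,0.0,0.084,-0.001,0.75],[-0.03,0.004,-0.035,0.0,0.084,-0.001,0.75],[-0.027,0.004,-0.038,0.0,0.084,-0.001,0.75],[-0.024,0.004,-0.04,0.0,0.084,-0.001,0.75],[-0.02,0.004,-0.042,0.0,0.084,-0.001,0.75],[-0.017,0.004,-0.043,0.0,0.084,-0.001,0.75],[-0.013,0.004,-0.044,0.0,0.084,-0.001,0.75]]
```

Emit:
jog_arm:
  increments:
    - [-0.033,0.004,-0.033,0,0.084,0,0.75]
    - [-0.03,0.004,-0.035,0,0.084,0,0.75]
    - [-0.027,0.004,-0.038,0,0.084,0,0.75]
    - [-0.024,0.004,-0.04,0,0.084,0,0.75]
    - [-0.02,0.004,-0.042,0,0.084,0,0.75]
    - [-0.017,0.004,-0.043,0,0.084,0,0.75]
    - [-0.013,0.004,-0.044,0,0.084,0,0.75]
    - [0,0,0,0,0,0,0.75]

```text
time: 27.92
tool_pos: [0.4188, -0.0128, 0.1824]
tcp_rot: [-1.576, 0.05, 0.005]
wrist_force: [1.0, 1.4, -1.0]
width: 0.748
```

```bash
cat > see.py <<'E'
from fit import *
def see(c="top",region=(.3,.75,-.45,.16)):
    a=read_camera(c);P=cloud(a);z=P[...,2];hs=cv2.cvtColor(a["img"],cv2.COLOR_BGR2HSV).astype(int)
    for n,(h0,h1) in dict(blue=(108,128),violet=(135,165),green=(45,85)).items():
        m=(hs[...,0]>h0)&(hs[...,0]<h1)&(hs[...,1]>100)&(z>.016)&(z<.075)&(P[...,0]>region[0])&(P[...,0]<region[1])&(P[...,1]>region[2])&(P[...,1]<region[3])
        k,l,s,cc=cv2.connectedComponentsWithStats(m.astype(np.uint8))
        for i in range(1,k):
            if s[i,4]>(40 if c=="top" else 150):
                q=P[l==i]; zt=np.nanmax(q[:,2]); q2=q[q[:,2]>zt-.008]
                r=cv2.minEnclosingCircle((q[:,:2]*1000).astype(np.float32))
                print(n,s[i,4],"top",q2.mean(0).round(4),"circ",np.round(r[0],1),round(r[1],1))
    return a,P
E
python3 - <<'E'
from see import *
st(); a,P=see("wrist"); cv2.imwrite("pics/w4.png",a["img"])
go((.434,-.003,.05),0,.75)
E
```

```text
t 27.93 p [ 0.4188 -0.0128  0.1824] F [ 1.   1.4 -1. ] w 0.748 
R [[0.999, -0.035, 0.028], [-0.028, -0.005, 1.0], [-0.035, -0.999, -0.006]] q [-0.08 -0.16  2.17 -0.01  1.17 -0.05]
blue 1122 top [ 0.4234 -0.1716  0.037 ] circ [ 422.8 -173. ] 21.1
violet 1261 top [ 0.4498 -0.0919  0.0371] circ [449.1 -92.4] 21.3
green 3884 top [0.419  0.0884 0.0535] circ [418.4  87.6] 29.3
green 1422 top [ 4.346e-01 -1.000e-04  3.750e-02] circ [ 4.345e+02 -3.000e-01] 21.1
green 2301 top [ 0.3584 -0.0655  0.0529] circ [353.6 -66.7] 29.2
3 [[0.006,0.044,0.003,0.002,-0.009,-0.011,0.75],[0.006,0.044,0.003,0.002,-0.009,-0.011,0.75],[0.005,0.044,0.003,0.002,-0.009,-0.011,0.75]]
```

View pics/w4.png

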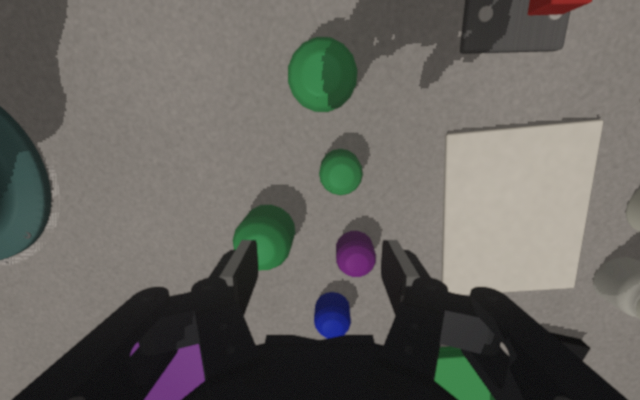

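Wrist view: small green at (341,171), between the two big ones at (322,75) and (265,238). Descend on it.

Emit:
jog_arm:
  increments:
    - [0.006,0.035,0.004,0.002,-0.009,-0.011,0.75]
    - [0.006,0.035,0.004,0.002,-0.009,-0.011,0.75]
    - [0.004,0.03,0.003,0.002,-0.009,-0.011,0.75]
    - [0,0.01,0,0,0,0,0.75]
    - [0,0,0,0,0,0,0.75]

```text
time: 28.6
tool_pos: [0.4328, 0.0035, 0.0671]
tcp_rot: [-1.566, -0.0, 0.006]
wrist_force: [0.8, -0.1, -0.7]
width: 0.747
```

Run:
```python
from see import *
st()
go((.4345,-.0015,.021),0,.75,3)
import numpy as np
a=read_camera("wrist")
b=read_camera("top")
for px in ((315,140),(372,137),(375,182),(317,185)): print(world(b,*px,z=.008).round(3))
```

```text
t 28.6 p [0.4328 0.0035 0.0671] F [ 0.8 -0.1 -0.7] w 0.747 
R [[1.0, -0.004, -0.004], [0.004, 0.004, 1.0], [-0.004, -1.0, 0.004]] q [-0.05 -0.    2.27  0.01  0.88 -0.06]
3 [[0.001,0.015,-0.002,-0.001,0.001,-0.001,0.75],[0.001,0.015,-0.002,-0.001,0.001,-0.001,0.75],[0.001,0.015,-0.002,-0.001,0.001,-0.001,0.75]]
[0.696 0.037 0.008]
[ 0.702 -0.154  0.008]
[ 0.55  -0.159  0.008]
[0.544 0.033 0.008]
```

Emit:
jog_arm:
  increments:
    - [0.001,0.015,-0.002,0,0.001,0,0.75]
    - [0.001,0.015,-0.002,0,0.001,0,0.75]
    - [0,0.012,-0.001,0,0,0,0.75]
    - [0,0.004,0,0,0,0,0.75]

```text
time: 29.2
tool_pos: [0.4385, -0.0023, 0.0217]
tcp_rot: [-1.567, -0.004, -0.002]
wrist_force: [-1.1, 0.4, 0.3]
width: 0.749
```

Emit:
jog_arm:
  increments:
    - [0,0,0,0,0,0,0.3]
    - [0,0,0,0,0,0,0.3]
    - [0,0,0,0,0,0,0.3]
    - [0,0,0,0,0,0,0.3]
  force: 40

```text
time: 29.7
tool_pos: [0.4382, -0.0024, 0.0217]
tcp_rot: [-1.567, -0.003, -0.002]
wrist_force: [-0.4, -0.4, -0.1]
width: 0.503
```

Emit:
jog_arm:
  increments:
    - [0,-0.03,0,0,0,0,0.3]
    - [0,-0.04,0,0,0,0,0.3]
    - [0.04,0,0,0,0,0,0.3]
    - [0.05,0,0,0,0,0,0.3]
    - [0.05,0,0,0,0,0,0.3]
    - [0.037,0,0,0,0,0,0.3]
    - [0,0,0,0,0,0,0.3]

```text
time: 30.58
tool_pos: [0.6198, -0.0022, 0.0946]
tcp_rot: [-1.567, -0.006, -0.004]
wrist_force: [-0.9, -0.4, -0.7]
width: 0.496
```

Run:
```python
from see import *
st()
go((.615,0.0,.035),0,.3,4)
```

```text
t 30.57 p [ 0.6198 -0.0022  0.0946] F [-0.9 -0.4 -0.7] w 0.496 
R [[1.0, 0.007, -0.001], [0.001, 0.004, 1.0], [0.007, -1.0, 0.004]] q [-0.05  0.29  1.87  0.    0.98 -0.05]
4 [[-0.001,0.015,0.001,-0.001,0.0,0.002,0.3],[-0.001,0.015,0.001,-0.001,0.0,0.002,0.3],[-0.001,0.015,0.001,-0.001,0.0,0.002,0.3],[-0.001,0.015,0.001,-0.001,0.0,0.002,0.3]]
```

Emit:
jog_arm:
  increments:
    - [-0.001,0.018,0.001,-0.001,0,0.002,0.3]
    - [-0.001,0.018,0.001,-0.001,0,0.002,0.3]
    - [-0.001,0.016,0,-0.001,0,0.002,0.3]
    - [0,0.006,0,0,0,0,0.3]
    - [0,0,0,0,0,0,0.3]

```text
time: 31.2
tool_pos: [0.6109, 0.0003, 0.0296]
tcp_rot: [-1.57, 0.005, 0.007]
wrist_force: [0.8, -1.3, -0.1]
width: 0.497
```

Run:
```python
from see import *
st()
a=read_camera("wrist");cv2.imwrite("pics/w5.png",a["img"])
```

```text
t 31.2 p [6.109e-01 3.000e-04 2.960e-02] F [ 0.8 -1.3 -0.1] w 0.497 
R [[1.0, -0.007, -0.001], [0.001, 0.001, 1.0], [-0.007, -1.0, 0.001]] q [-0.04  0.36  1.91  0.    0.88 -0.04]
```

View pics/w5.png

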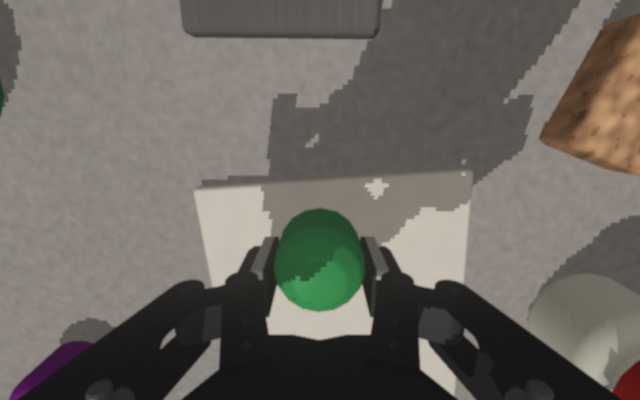

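The glass is held upright at (320,262) over the plate. Release it and go to violet.

Emit:
jog_arm:
  increments:
    - [0,0,0,0,0,0,0.75]
    - [0,0,0,0,0,0,0.75]
    - [0,0,0,0,0,0,0.75]
    - [0,-0.04,0,0,0,0,0.75]
    - [0,-0.04,0,0,0,0,0.75]
    - [-0.05,0,-0.03,0,0,0,0.75]
    - [-0.05,0,-0.03,0,0,0,0.75]
    - [-0.04,0,-0.03,0,0,0,0.75]
    - [-0.02,0,-0.005,0,0,0,0.75]

```text
time: 32.38
tool_pos: [0.4538, -0.0975, 0.1185]
tcp_rot: [-1.573, -0.008, -0.002]
wrist_force: [0.2, 0.2, 0.1]
width: 0.747
```

Run:
```python
from see import *
st(); see("top")
go((.4492,-.0945,.04),0,.75,4)
```

```text
t 32.38 p [ 0.4538 -0.0975  0.1185] F [0.2 0.2 0.1] w 0.747 
R [[1.0, 0.006, -0.004], [0.004, -0.002, 1.0], [0.006, -1.0, -0.002]] q [-0.27 -0.02  2.17 -0.    0.98 -0.27]
blue 49 top [ 0.4122 -0.1739  0.0378] circ [ 416.9 -174.4] 18.9
green 127 top [ 6.068e-01 -2.000e-04  4.870e-02] circ [608.9   0.8] 20.5
green 266 top [0.4177 0.0872 0.0553] circ [419.1  86.3] 29.8
green 166 top [ 0.3516 -0.0776  0.0552] circ [351.4 -72. ] 29.2
4 [[-0.001,0.02,0.001,0.0,0.001,0.001,0.75],[-0.001,0.02,0.001,0.0,0.001,0.001,0.75],[-0.001,0.02,0.001,0.0,0.001,0.001,0.75],[-0.001,0.02,0.001,0.0,0.001,0.001,0.75]]
```

Emit:
jog_arm:
  increments:
    - [-0.001,0.025,0.001,0,0.001,0.001,0.75]
    - [-0.001,0.025,0.001,0,0.001,0.001,0.75]
    - [-0.001,0.02,0.001,0,0.001,0.001,0.75]
    - [0,0.008,0,0,0,0,0.75]
    - [0,0,0,0,0,0,0.75]

```text
time: 33.05
tool_pos: [0.4533, -0.0952, 0.0417]
tcp_rot: [-1.574, -0.007, -0.008]
wrist_force: [-0.7, 0.1, 0.5]
width: 0.75
```

Run:
```python
from see import *
st(); see("wrist")
go((.4492,-.0945,.022),0,.75,2)
```

```text
t 33.05 p [ 0.4533 -0.0952  0.0417] F [-0.7  0.1  0.5] w 0.75 
R [[1.0, 0.01, 0.0], [-0.0, -0.004, 1.0], [0.01, -1.0, -0.004]] q [-0.26  0.09  2.23 -0.    0.81 -0.26]
blue 314 top [ 0.4188 -0.1555  0.0233] circ [ 423.2 -159.1] 13.1
violet 5004 top [ 0.4502 -0.0921  0.0374] circ [450.2 -93.9] 21.4
green 3003 top [ 0.591  -0.0043  0.0318] circ [ 6.044e+02 -2.000e-01] 20.5
green 15484 top [ 0.3554 -0.0681  0.0536] circ [354.8 -69.3] 29.5
2 [[-0.002,0.01,0.0,0.002,-0.0,0.005,0.75],[-0.002,0.01,0.0,0.002,-0.0,0.005,0.75]]
```

Emit:
jog_arm:
  increments:
    - [-0.002,0.011,0,0.002,0,0.005,0.75]
    - [-0.002,0.009,0.001,0.002,0,0.005,0.75]
    - [0,0,0,0,0,0,0.3]
    - [0,0,0,0,0,0,0.3]
    - [0,0,0,0,0,0,0.3]
    - [0,0,0,0,0,0,0.3]

```text
time: 33.85
tool_pos: [0.4516, -0.0948, 0.0228]
tcp_rot: [-1.571, -0.003, -0.003]
wrist_force: [-0.9, -0.0, -0.2]
width: 0.494
```

Emit:
jog_arm:
  increments:
    - [0,-0.03,0,0,0,0,0.3]
    - [0,-0.04,0,0,0,0,0.3]
    - [0.04,0,0.01,0,0,0,0.3]
    - [0.05,0,0.01,0,0,0,0.3]
    - [0.05,0,0.01,0,0,0,0.3]
    - [0.022,0,0.004,0,0,0,0.3]
    - [0,0,0,0,0,0,0.3]

```text
time: 34.72
tool_pos: [0.616, -0.0595, 0.0941]
tcp_rot: [-1.571, -0.001, -0.003]
wrist_force: [-0.9, -0.0, -0.7]
width: 0.492
```

Run:
```python
from see import *
st(); see("top")
go((.612,-.06,.031),0,.3,4)
```

```text
t 34.73 p [ 0.616  -0.0595  0.0941] F [-0.9 -0.  -0.7] w 0.492 
R [[1.0, 0.002, 0.001], [-0.001, -0.0, 1.0], [0.002, -1.0, -0.0]] q [-0.14  0.29  1.87  0.    0.98 -0.14]
blue 135 top [ 0.4237 -0.1768  0.0406] circ [ 423.6 -176.6] 21.0
green 265 top [0.4174 0.0868 0.0557] circ [419.2  85.9] 29.9
4 [[-0.001,0.016,-0.0,0.0,-0.0,0.0,0.3],[-0.001,0.016,-0.0,0.0,-0.0,0.0,0.3],[-0.001,0.016,-0.0,0.0,-0.0,0.0,0.3],[-0.001,0.016,-0.0,0.0,-0.0,0.0,0.3]]
```

Emit:
jog_arm:
  increments:
    - [-0.001,0.018,0,0,0,0,0.3]
    - [-0.001,0.018,0,0,0,0,0.3]

```text
time: 35.02
tool_pos: [0.6111, -0.0601, 0.0566]
tcp_rot: [-1.571, 0.0, -0.003]
wrist_force: [0.3, 0.0, -1.9]
width: 0.499
```

Run:
```python
from see import *
st(); see("wrist")
go((.612,-.06,.031),0,.3,2)
```

```text
t 35.02 p [ 0.6111 -0.0601  0.0566] F [ 0.3  0.  -1.9] w 0.499 
R [[1.0, 0.001, 0.002], [-0.002, -0.0, 1.0], [0.001, -1.0, -0.0]] q [-0.14  0.33  1.9  -0.    0.91 -0.14]
blue 898 top [ 0.4185 -0.1605  0.0341] circ [ 420.9 -164. ] 15.8
violet 6057 top [ 0.6107 -0.0569  0.0712] circ [610.3 -59.3] 21.8
green 4852 top [0.6121 0.0025 0.0457] circ [610.8   1.1] 20.6
2 [[0.002,0.011,-0.0,-0.0,-0.001,-0.002,0.3],[0.002,0.011,-0.0,-0.0,-0.001,-0.002,0.3]]
```

Emit:
jog_arm:
  increments:
    - [0,0.013,0,0,0,0,0.3]
    - [0,0.011,0,0,0,0,0.3]
    - [0,0,0,0,0,0,0.3]

```text
time: 35.45
tool_pos: [0.6073, -0.0601, 0.0306]
tcp_rot: [-1.57, 0.007, 0.003]
wrist_force: [0.2, -0.4, -1.0]
width: 0.496
```

Run:
```python
from see import *
st()
```

```text
t 35.45 p [ 0.6073 -0.0601  0.0306] F [ 0.2 -0.4 -1. ] w 0.496 
R [[1.0, -0.006, 0.003], [-0.003, 0.001, 1.0], [-0.006, -1.0, 0.001]] q [-0.14  0.36  1.91 -0.    0.88 -0.14]
```

Release, then go to blue at (0.4235,-0.175).

Emit:
jog_arm:
  increments:
    - [0,0,0,0,0,0,0.75]
    - [0,0,0,0,0,0,0.75]
    - [0,0,0,0,0,0,0.75]
    - [0,-0.04,0,0,0,0,0.75]
    - [0,-0.04,0,0,0,0,0.75]
    - [-0.05,0,-0.03,0,0,0,0.75]
    - [-0.05,0,-0.03,0,0,0,0.75]
    - [-0.05,0,-0.03,0,0,0,0.75]
    - [-0.035,0,-0.023,0,0,0,0.75]

```text
time: 36.58
tool_pos: [0.4214, -0.1748, 0.1133]
tcp_rot: [-1.572, 0.0, 0.005]
wrist_force: [0.1, -0.8, -0.7]
width: 0.748
```

Run:
```python
from see import *
st(); see("top");see("wrist")
go((.4237,-.1745,.04),0,.75,4)
```

```text
t 36.58 p [ 0.4214 -0.1748  0.1133] F [ 0.1 -0.8 -0.7] w 0.748 
R [[1.0, -0.003, -0.003], [0.003, -0.001, 1.0], [-0.003, -1.0, -0.001]] q [-0.45 -0.03  2.19 -0.    0.98 -0.45]
violet 119 top [ 0.6051 -0.0609  0.0476] circ [604.8 -60.8] 19.4
green 127 top [6.09e-01 2.00e-04 4.68e-02] circ [608.9  -0. ] 20.4
green 266 top [0.417  0.0864 0.0565] circ [419.2  86.2] 30.0
green 268 top [ 0.3519 -0.0726  0.0563] circ [351.9 -71.1] 29.7
blue 2441 top [ 0.4234 -0.1742  0.0372] circ [ 423.3 -175.6] 21.8
violet 4754 top [ 0.5983 -0.0623  0.0453] circ [603.5 -61.3] 20.9
green 8176 top [ 0.3537 -0.0705  0.0535] circ [353.7 -71.9] 30.0
green 980 top [ 0.591  -0.2482  0.0174] circ [ 574.3 -272.1] 66.4
green 300 top [ 0.4752 -0.2781  0.0174] circ [ 474.3 -281. ] 33.9
4 [[0.001,0.018,0.0,0.0,-0.0,-0.001,0.75],[0.001,0.018,0.0,0.0,-0.0,-0.001,0.75],[0.001,0.018,0.0,0.0,-0.0,-0.001,0.75],[0.001,0.018,0.0,0.0,-0.0,-0.001,0.75]]
```

Emit:
jog_arm:
  increments:
    - [0.001,0.025,0,0,0,0,0.75]
    - [0.001,0.025,0,0,0,0,0.75]
    - [0,0.02,0,0,0,0,0.75]
    - [0,0.012,0,0,0,0,0.75]
    - [0,0,0,0,0,0,0.75]

```text
time: 37.3
tool_pos: [0.4263, -0.1759, 0.0303]
tcp_rot: [-1.574, 0.0, -0.003]
wrist_force: [-0.5, -0.2, 1.0]
width: 0.751
```

Run:
```python
from see import *
st()
go((.4237,-.1755,.0225),0,.75,2)
```

```text
t 37.3 p [ 0.4263 -0.1759  0.0303] F [-0.5 -0.2  1. ] w 0.751 
R [[1.0, 0.002, 0.002], [-0.002, -0.003, 1.0], [0.002, -1.0, -0.003]] q [-0.44  0.11  2.24 -0.    0.79 -0.44]
2 [[-0.001,0.004,0.0,0.001,-0.001,0.001,0.75],[-0.001,0.004,0.0,0.001,-0.001,0.001,0.75]]
```

Emit:
jog_arm:
  increments:
    - [-0.001,0.004,0,0.001,0,0.001,0.75]
    - [-0.001,0.004,0,0.001,0,0.001,0.75]
    - [0,0,0,0,0,0,0.3]
    - [0,0,0,0,0,0,0.3]
    - [0,0,0,0,0,0,0.3]
    - [0,0,0,0,0,0,0.3]

```text
time: 38.05
tool_pos: [0.4261, -0.1765, 0.024]
tcp_rot: [-1.573, -0.001, -0.004]
wrist_force: [0.1, -0.4, -2.3]
width: 0.494
```

Emit:
jog_arm:
  increments:
    - [0,-0.03,0,0,0,0,0.3]
    - [0,-0.045,0,0,0,0,0.3]
    - [0.045,0,0.013,0,0,0,0.3]
    - [0.05,0,0.013,0,0,0,0.3]
    - [0.05,0,0.013,0,0,0,0.3]
    - [0.035,0,0.013,0,0,0,0.3]
    - [0,0,0,0,0,0,0.3]

```text
time: 38.92
tool_pos: [0.6103, -0.1231, 0.101]
tcp_rot: [-1.573, -0.0, -0.007]
wrist_force: [-0.7, -0.5, -1.7]
width: 0.498
```

Run:
```python
from see import *
st(); see("wrist")
go((.61,-.122,.031),0,.3,4)
```

```text
t 38.92 p [ 0.6103 -0.1231  0.101 ] F [-0.7 -0.5 -1.7] w 0.498 
R [[1.0, 0.005, 0.004], [-0.004, -0.002, 1.0], [0.005, -1.0, -0.002]] q [-0.24  0.29  1.86 -0.    0.99 -0.23]
violet 1084 top [ 0.6146 -0.0558  0.0459] circ [615.2 -55.7] 13.4
violet 233 top [ 0.5899 -0.0601  0.0419] circ [591.6 -60.4] 12.4
green 3661 top [ 0.6109 -0.0037  0.0457] circ [610.7  -0.7] 20.8
green 289 top [ 0.5982 -0.2362  0.0173] circ [ 594.6 -235.9] 29.2
4 [[0.0,0.017,0.0,0.001,-0.001,0.001,0.3],[0.0,0.017,0.0,0.001,-0.001,0.001,0.3],[0.0,0.017,0.0,0.001,-0.001,0.001,0.3],[0.0,0.017,0.0,0.001,-0.001,0.001,0.3]]
```

Emit:
jog_arm:
  increments:
    - [0,0.02,0,0,0,0,0.3]
    - [0,0.02,0,0,0,0,0.3]
    - [0,0.018,0,0,0,0,0.3]
    - [0,0.009,0,0,0,0,0.3]
    - [0,0,0,0,0,0,0.3]

```text
time: 39.6
tool_pos: [0.6042, -0.1244, 0.0319]
tcp_rot: [-1.571, 0.009, -0.003]
wrist_force: [-0.5, -0.2, -0.9]
width: 0.494
```

Run:
```python
from see import *
st()
```

```text
t 39.6 p [ 0.6042 -0.1244  0.0319] F [-0.5 -0.2 -0.9] w 0.494 
R [[1.0, -0.004, 0.007], [-0.007, -0.001, 1.0], [-0.004, -1.0, -0.001]] q [-0.24  0.37  1.9  -0.    0.88 -0.23]
```

Emit:
jog_arm:
  increments:
    - [0,0,0,0,0,0,0.75]
    - [0,0,0,0,0,0,0.75]
    - [0,0,0,0,0,0,0.75]
    - [0,-0.04,0,0,0,0,0.75]
    - [0,-0.05,0,0,0,0,0.75]
    - [-0.005,-0.05,0.02,0,0,0,0]
    - [-0.01,-0.05,0.04,0,0,0,0]
    - [-0.01,0,0.05,0,0,0,0]
    - [-0.01,0,0.05,0,0,0,0]
    - [-0.01,0,0.05,0,0,0,0]

```text
time: 40.85
tool_pos: [0.5618, 0.0866, 0.2243]
tcp_rot: [-1.569, 0.015, -0.009]
wrist_force: [-0.4, 0.6, -0.7]
width: -0.001
```

Run:
```python
from see import *
st(); a,P=see("top"); z=P[...,2]
m=near(P,.557,.2,.03)&(z>.156)&(z<.17); print("shutter",m.sum(),rect(P,m) if m.sum()>5 else 0)
b=read_camera("wrist");P=cloud(b);z=P[...,2]; hs=cv2.cvtColor(b["img"],cv2.COLOR_BGR2HSV).astype(int)
m=near(P,.557,.2,.035)&(z>.156)&(z<.17); print("shutter w",m.sum(),rect(P,m) if m.sum()>5 else 0, np.nanmedian(z[m]) if m.sum() else 0)
go((.558,.2015,.22),0,0)
cv2.imwrite("pics/top5.png",cv2.resize(a["img"][100:270,180:480],None,fx=2.5,fy=2.5))
```

```text
t 40.85 p [0.5618 0.0866 0.2243] F [-0.4  0.6 -0.7] w -0.001 
R [[1.0, -0.003, 0.015], [-0.015, 0.002, 1.0], [-0.004, -1.0, 0.002]] q [0.11 0.08 1.86 0.   1.21 0.12]
blue 133 top [ 0.6029 -0.1258  0.0471] circ [ 602.7 -124.1] 20.6
violet 119 top [ 0.605  -0.0623  0.0474] circ [604.8 -61. ] 19.6
green 123 top [ 6.101e-01 -4.000e-04  4.790e-02] circ [ 6.095e+02 -3.000e-01] 20.3
green 268 top [ 0.3525 -0.0723  0.0549] circ [351.9 -70.9] 29.6
shutter 0 0
shutter w 1124 (array([569.9, 200.4]), array([43.9, 19.6]), 0.3, np.int64(1124)) 0.16164928846256743
3 [[-0.001,0.001,0.037,-0.001,-0.003,-0.002,0],[-0.001,0.001,0.037,-0.001,-0.003,-0.002,0],[-0.001,0.001,0.037,-0.001,-0.003,-0.002,0]]
```

View pics/top5.png

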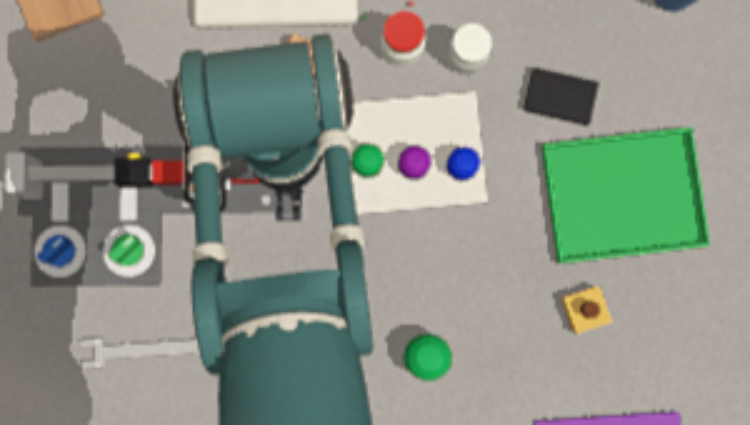

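The crop shows all three glasses upright on the plate at (367,160), (414,162) and (463,162). The yellow button is out at (135,157). Now the shutter.

Emit:
jog_arm:
  increments:
    - [-0.001,0.001,0.037,-0.001,-0.003,-0.002,0]
    - [-0.001,0.005,0.037,-0.001,-0.003,-0.002,0]
    - [-0.001,0.01,0.032,-0.001,-0.003,-0.002,0]
    - [0,0.01,0.005,0,0,0,0]
    - [0,0,0,0,0,0,0]

```text
time: 41.58
tool_pos: [0.5588, 0.2015, 0.196]
tcp_rot: [-1.573, -0.001, -0.001]
wrist_force: [-0.4, 0.4, -0.3]
width: 0.003
```

Run:
```python
from see import *
st()
b=read_camera("wrist");cv2.imwrite("pics/w6.png",b["img"])
go((.558,.2015,.182),0,0,2)
```

```text
t 41.58 p [0.5588 0.2015 0.196 ] F [-0.4  0.4 -0.3] w 0.003 
R [[1.0, 0.001, -0.0], [0.0, -0.003, 1.0], [0.001, -1.0, -0.003]] q [ 0.31  0.15  1.84 -0.    1.16  0.31]
2 [[-0.001,0.007,0.0,0.001,-0.0,0.001,0],[-0.001,0.007,0.0,0.001,-0.0,0.001,0]]
```

View pics/w6.png

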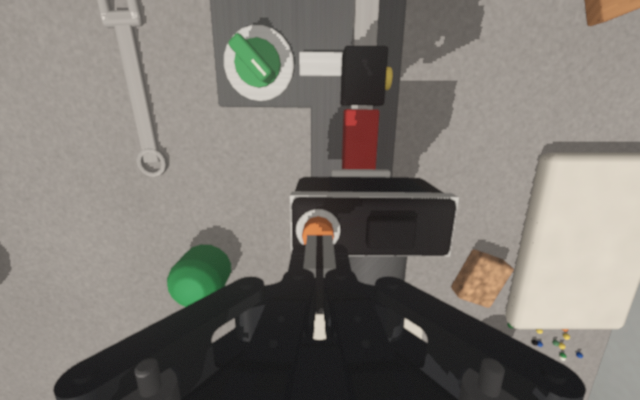

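The closed fingertips are above the orange button at (318,230). Approach it in small rows.

Emit:
jog_arm:
  increments:
    - [0,0.008,0,0,0,0,0]
    - [0,0.006,0,0,0,0,0]
    - [0,0,0,0,0,0,0]

```text
time: 42.0
tool_pos: [0.56, 0.1986, 0.1823]
tcp_rot: [-1.573, 0.001, -0.005]
wrist_force: [-0.0, 0.4, -0.3]
width: -0.001
```

Run:
```python
from see import *
for i in range(3):
    st(); read_camera("top")
```

```text
t 42.0 p [0.56   0.1986 0.1823] F [-0.   0.4 -0.3] w -0.001 
R [[1.0, 0.003, 0.004], [-0.004, -0.003, 1.0], [0.003, -1.0, -0.003]] q [ 0.3   0.16  1.85 -0.    1.13  0.31]
t 42.05 p [0.5602 0.1987 0.1826] F [-1.  -0.4 -0.1] w -0.001 
R [[1.0, 0.003, 0.004], [-0.004, -0.003, 1.0], [0.003, -1.0, -0.003]] q [ 0.3   0.16  1.85 -0.    1.13  0.31]
t 42.1 p [0.5603 0.199  0.1829] F [ 0.  -0.8  0.3] w -0.003 
R [[1.0, 0.004, 0.003], [-0.003, -0.002, 1.0], [0.004, -1.0, -0.002]] q [ 0.3   0.16  1.85 -0.    1.13  0.31]
```

Emit:
jog_arm:
  increments:
    - [-0.001,0.004,0.001,0,0,0,0]
    - [0,0.003,0.001,0,0,0,0]

```text
time: 42.4
tool_pos: [0.5599, 0.2014, 0.1766]
tcp_rot: [-1.572, -0.002, -0.007]
wrist_force: [-0.3, 0.2, -1.1]
width: -0.004
```

Emit:
jog_arm:
  increments:
    - [0,0.0015,0,0,0,0,0]
    - [0,0,0,0,0,0,0]

```text
time: 42.65
tool_pos: [0.5599, 0.2016, 0.1751]
tcp_rot: [-1.573, -0.002, -0.007]
wrist_force: [-0.1, -0.7, 1.3]
width: -0.0
```

```bash
cat > f.py <<'E'
from see import *
F=[];Z=[]
for i in range(3):
    s=readout.read_state();F.append(s["wrist_force"][2]);Z.append(s["tool_pos"][2]); read_camera("scene")
print(np.round(F,2),np.mean(F),np.round(Z,4),s["time"],s["tool_pos"])
E
python3 f.py
```

```text
[1.34 1.5  0.76] 1.2003616265717516 [0.1751 0.1752 0.1752] 42.75 [0.55990829 0.20152992 0.17520184]
```

Emit:
jog_arm:
  increments:
    - [0,0.002,0,0,0,0,0]
    - [0,0.0015,0,0,0,0,0]

```text
time: 43.05
tool_pos: [0.56, 0.2016, 0.172]
tcp_rot: [-1.572, -0.002, -0.007]
wrist_force: [-1.0, -1.2, 4.5]
width: 0.002
```

```bash
python3 f.py
```

```text
[4.53 4.61 1.83] 3.6571644871533793 [0.172  0.172  0.1721] 43.15 [0.56003645 0.20157061 0.17214223]
```

Average force is 3.7 N at 4 mm of travel, which is the first click. Hold, check, then press fully.

Emit:
jog_arm:
  increments:
    - [0,0,0,0,0,0,0]
    - [0,0,0,0,0,0,0]
    - [0,0,0,0,0,0,0]
    - [0,0,0,0,0,0,0]

```text
time: 43.7
tool_pos: [0.56, 0.2016, 0.1721]
tcp_rot: [-1.572, -0.002, -0.007]
wrist_force: [-1.5, -0.6, 2.0]
width: 0.001
```

```bash
python3 f.py
```

```text
[2.   1.87 3.06] 2.308860905788846 [0.1721 0.1721 0.1721] 43.8 [0.55999905 0.20158465 0.17205121]
```

Emit:
jog_arm:
  increments:
    - [0,0.0004,0,0,0,0,0]
    - [0,0,0,0,0,0,0]
    - [0,0,0,0,0,0,0]
    - [0,0,0,0,0,0,0]

```text
time: 44.35
tool_pos: [0.56, 0.2016, 0.1721]
tcp_rot: [-1.572, -0.002, -0.007]
wrist_force: [-1.6, -0.6, 3.3]
width: -0.004
```

```bash
python3 f.py
```

```text
[3.29 3.04 3.15] 3.1600323080877444 [0.1721 0.1721 0.1721] 44.45 [0.56003503 0.20159751 0.17207712]
```

Position does not give at 3.2 N, which is between 2.4 and 5.5 N, so it is definitely at the click. Full press next.

Emit:
jog_arm:
  increments:
    - [0,0.003,0,0,0,0,0]
    - [0,0.003,0,0,0,0,0]
    - [0,0,0,0,0,0,0]

```text
time: 44.88
tool_pos: [0.5601, 0.2016, 0.1685]
tcp_rot: [-1.572, -0.003, -0.007]
wrist_force: [-2.9, -1.3, 6.7]
width: 0.001
```

```bash
python3 f.py
```

```text
[6.67 7.05 6.88] 6.870195539338147 [0.1685 0.1686 0.1685] 44.975 [0.56011541 0.20163241 0.16847306]
```

Emit:
jog_arm:
  increments:
    - [0,0.002,0,0,0,0,0]
    - [0,0.002,0,0,0,0,0]
    - [0,0.001,0,0,0,0,0]

```text
time: 45.4
tool_pos: [0.5601, 0.2017, 0.168]
tcp_rot: [-1.572, -0.003, -0.008]
wrist_force: [-3.9, -1.0, 6.9]
width: 0.0
```

```bash
python3 f.py
```

```text
[6.86 8.43 9.81] 8.366008125811083 [0.168  0.1679 0.1679] 45.5 [0.56012982 0.20174015 0.16793027]
```

Emit:
jog_arm:
  increments:
    - [0,0.003,0,0,0,0,0]
    - [0,0.003,0,0,0,0,0]

```text
time: 45.8
tool_pos: [0.5603, 0.2022, 0.1677]
tcp_rot: [-1.571, -0.004, -0.008]
wrist_force: [-9.2, -2.2, 18.8]
width: 0.003
```

```bash
python3 f.py
```

```text
[18.84 18.02 17.97] 18.277872643586885 [0.1677 0.1677 0.1677] 45.9 [0.56026993 0.20221904 0.16768542]
```

Emit:
jog_arm:
  increments:
    - [0,-0.02,0,0,0,0,0]
    - [0,-0.03,0,0,0,0,0]
    - [0.02,-0.02,-0.05,0,0,0,0.75]
    - [0.02,0,-0.05,0,0,0,0.75]
    - [0,0,-0.05,0,0,0,0.75]
    - [0,0,-0.03,0,0,0,0.75]
    - [0,0,0,0,0,0,0.75]

```text
time: 46.82
tool_pos: [0.6022, 0.0186, 0.2377]
tcp_rot: [-1.57, -0.01, -0.009]
wrist_force: [-0.3, 0.4, 0.3]
width: 0.749
```

Run:
```python
from see import *
st(); a,P=see("top"); see("wrist")
go((.609,-.0005,.06),0,.75,5)
for px in ((395,157),(458,152),(463,199),(402,204)): print(world(a,*px,z=.018).round(3))
```

```text
t 46.83 p [0.6022 0.0186 0.2377] F [-0.3  0.4  0.3] w 0.749 
R [[1.0, 0.012, -0.0], [0.0, 0.001, 1.0], [0.012, -1.0, 0.001]] q [-0.01  0.13  1.78  0.    1.22 -0.01]
blue 131 top [ 0.6031 -0.1258  0.0475] circ [ 602.4 -124.4] 20.9
green 59 top [ 0.6088 -0.0073  0.0467] circ [608.8  -4.4] 18.0
green 122 top [ 0.3526 -0.0807  0.0556] circ [353.  -76.2] 27.3
blue 942 top [ 0.6036 -0.1207  0.0451] circ [ 603.7 -121.4] 20.8
violet 675 top [ 0.6065 -0.0578  0.0455] circ [605.8 -58.7] 19.1
green 2945 top [0.4212 0.0889 0.0535] circ [422.6  88.2] 29.3
green 794 top [0.6103 0.0025 0.0455] circ [609.5   1.6] 19.2
green 2377 top [ 0.3556 -0.0672  0.0531] circ [356.2 -67.8] 29.0
5 [[0.001,0.036,-0.004,-0.0,0.0,0.002,0.75],[0.001,0.036,-0.004,-0.0,0.0,0.002,0.75],[0.001,0.036,-0.004,-0.0,0.0,0.002,0.75],[0.001,0.036,-0.004,-0.0,0.0,0.002,0.75],[0.001,0.036,-0.004,-0.0,0.0,0.002,0.75]]
[ 0.63  -0.227  0.018]
[ 0.643 -0.436  0.018]
[ 0.486 -0.444  0.018]
[ 0.474 -0.244  0.018]
```

Pressed fully (18 N against the bottom stop) and released, with the glasses unmoved. Now pack, blue first. Tray centre ≈ (0.558,-0.338).

Emit:
jog_arm:
  increments:
    - [0,0.02,-0.045,0,0,0.002,0.75]
    - [0,0.035,-0.05,0,0,0.002,0.75]
    - [0,0.04,-0.035,0,0,0.002,0.75]
    - [0,0.04,-0.01,0,0,0.002,0.75]
    - [0,0.025,0,0,0,0,0.75]
    - [0,0,0,0,0,0,0.75]

```text
time: 47.68
tool_pos: [0.6079, -0.1127, 0.0733]
tcp_rot: [-1.565, -0.017, 0.004]
wrist_force: [-0.7, -0.8, -1.2]
width: 0.752
```

Run:
```python
from see import *
st(); see("wrist")
go((.603,-.1235,.031),0,.75,4)
```

```text
t 47.67 p [ 0.6079 -0.1127  0.0733] F [-0.7 -0.8 -1.2] w 0.752 
R [[1.0, 0.009, -0.013], [0.013, 0.005, 1.0], [0.009, -1.0, 0.005]] q [-0.23  0.31  1.88  0.01  0.94 -0.25]
blue 3857 top [ 0.6038 -0.1218  0.0454] circ [ 603.8 -123.5] 21.6
violet 2606 top [ 0.6094 -0.0574  0.0462] circ [607.6 -59.1] 19.0
green 5220 top [ 0.6108 -0.0023  0.046 ] circ [ 6.106e+02 -4.000e-01] 20.7
green 252 top [ 0.4996 -0.2456  0.0174] circ [ 499.  -246.8] 19.4
4 [[-0.002,0.011,-0.003,-0.001,0.003,0.003,0.75],[-0.002,0.011,-0.003,-0.001,0.003,0.003,0.75],[-0.002,0.011,-0.003,-0.001,0.003,0.003,0.75],[-0.002,0.011,-0.003,-0.001,0.003,0.003,0.75]]
```

Emit:
jog_arm:
  increments:
    - [-0.002,0.008,-0.006,-0.001,0.004,0.003,0.75]
    - [-0.002,0.014,-0.004,-0.001,0.004,0.003,0.75]
    - [-0.001,0.013,-0.001,-0.001,0.003,0.002,0.75]
    - [0,0.007,0,0,0,0,0.75]
    - [0,0,0,0,0,0,0.3]
    - [0,0,0,0,0,0,0.3]
    - [0,0,0,0,0,0,0.3]
    - [0,0,0,0,0,0,0.3]

```text
time: 48.72
tool_pos: [0.6076, -0.1236, 0.0345]
tcp_rot: [-1.571, -0.011, -0.005]
wrist_force: [-0.1, -0.0, -2.1]
width: 0.494
```

Emit:
jog_arm:
  increments:
    - [0,-0.03,0,0,0,0,0.3]
    - [0,-0.04,0,0,0,0,0.3]
    - [-0.01,0,-0.045,0,0,0,0.3]
    - [-0.01,0,-0.05,0,0,0,0.3]
    - [-0.01,0,-0.05,0,0,0,0.3]
    - [-0.01,0,-0.05,0,0,0,0.3]
    - [-0.007,0,-0.05,0,0,0,0.3]
    - [0,0,-0.03,0,0,0,0.3]
    - [0,0,0,0,0,0,0.3]

```text
time: 49.85
tool_pos: [0.5599, -0.4062, 0.1055]
tcp_rot: [-1.572, -0.013, -0.003]
wrist_force: [0.1, 0.1, -1.9]
width: 0.492
```

Run:
```python
from see import *
st(); see("top")
go((.556,-.398,.028),0,.3,4)
```

```text
t 49.85 p [ 0.5599 -0.4062  0.1055] F [ 0.1  0.1 -1.9] w 0.492 
R [[1.0, 0.01, -0.007], [0.007, -0.001, 1.0], [0.01, -1.0, -0.001]] q [-0.67  0.4   1.7   0.01  1.04 -0.68]
violet 122 top [ 0.6054 -0.062   0.0478] circ [604.3 -60.6] 20.0
green 126 top [6.102e-01 2.000e-04 4.700e-02] circ [ 6.089e+02 -4.000e-01] 20.8
green 265 top [0.4188 0.0863 0.0563] circ [419.1  86.2] 29.8
green 267 top [ 0.3518 -0.0718  0.0557] circ [352.2 -70.8] 29.6
4 [[-0.001,0.019,0.002,-0.0,0.002,0.002,0.3],[-0.001,0.019,0.002,-0.0,0.002,0.002,0.3],[-0.001,0.019,0.002,-0.0,0.002,0.002,0.3],[-0.001,0.019,0.002,-0.0,0.002,0.002,0.3]]
```

Emit:
jog_arm:
  increments:
    - [-0.001,0.02,0.003,0,0.002,0.002,0.3]
    - [-0.001,0.02,0.003,0,0.002,0.002,0.3]
    - [-0.001,0.018,0.002,0,0.002,0.002,0.3]
    - [0,0.01,0,0,0,0,0.3]
    - [0,0,0,0,0,0,0.3]

```text
time: 50.52
tool_pos: [0.5564, -0.391, 0.0312]
tcp_rot: [-1.568, -0.004, 0.005]
wrist_force: [-3.6, -1.7, 9.3]
width: 0.492
```

Run:
```python
from see import *
st()
```

```text
t 50.52 p [ 0.5564 -0.391   0.0312] F [-3.6 -1.7  9.3] w 0.492 
R [[1.0, -0.001, -0.006], [0.006, 0.003, 1.0], [-0.001, -1.0, 0.003]] q [-0.65  0.47  1.75  0.    0.92 -0.66]
```

Emit:
jog_arm:
  increments:
    - [0,0,0,0,0,0,0.75]
    - [0,0,0,0,0,0,0.75]
    - [0,0,0,0,0,0,0.75]
    - [0,-0.035,0,0,0,0,0.75]
    - [0,-0.04,0,0,0,0,0.75]
    - [0.01,0,0.05,0,0,0,0.75]
    - [0.01,0,0.055,0,0,0,0.75]
    - [0.01,0,0.055,0,0,0,0.75]
    - [0.01,0,0.055,0,0,0,0.75]
    - [0.008,0,0.055,0,0,0,0.75]

```text
time: 51.78
tool_pos: [0.6067, -0.1188, 0.1106]
tcp_rot: [-1.57, -0.004, -0.007]
wrist_force: [0.4, -1.6, 0.4]
width: 0.752
```

Emit:
jog_arm:
  increments:
    - [0,0,0.045,0,0,0,0.75]
    - [0,0,0.015,0,0,0,0.75]
    - [0,0,0,0,0,0,0.75]

```text
time: 52.15
tool_pos: [0.6074, -0.0535, 0.1112]
tcp_rot: [-1.57, -0.009, -0.004]
wrist_force: [1.4, 0.4, -0.6]
width: 0.75
```

Run:
```python
from see import *
st(); see("top"); see("wrist")
go((.605,-.0605,.034),0,.75,4)
```

```text
t 52.15 p [ 0.6074 -0.0535  0.1112] F [ 1.4  0.4 -0.6] w 0.75 
R [[1.0, 0.008, -0.004], [0.004, 0.0, 1.0], [0.008, -1.0, 0.0]] q [-0.13  0.25  1.88  0.    1.   -0.13]
blue 136 top [ 0.5547 -0.3918  0.0435] circ [ 556.5 -390.7] 20.6
green 47 top [ 0.5388 -0.2439  0.019 ] circ [ 541.8 -244.4] 58.6
green 263 top [0.4186 0.0878 0.0554] circ [419.6  85.9] 30.1
violet 1944 top [ 0.6065 -0.0583  0.0455] circ [606.  -59.2] 19.6
green 3678 top [0.4332 0.0705 0.0494] circ [430.3  72.9] 24.0
green 1773 top [0.614  0.0031 0.0457] circ [6.113e+02 6.000e-01] 20.4
green 2566 top [ 0.3785 -0.0751  0.0428] circ [360.8 -68.5] 29.0
4 [[-0.001,0.019,-0.001,-0.0,0.0,0.002,0.75],[-0.001,0.019,-0.001,-0.0,0.0,0.002,0.75],[-0.001,0.019,-0.001,-0.0,0.0,0.002,0.75],[-0.001,0.019,-0.001,-0.0,0.0,0.002,0.75]]
```

Blue is standing in the tray at (0.556,-0.391). Pick violet.

Emit:
jog_arm:
  increments:
    - [-0.001,0.02,-0.003,0,0,0.002,0.75]
    - [-0.001,0.02,-0.002,0,0,0.002,0.75]
    - [-0.001,0.02,-0.002,0,0,0.002,0.75]
    - [-0.001,0.012,0,0,0,0.002,0.75]
    - [0,0.005,0,0,0,0,0.75]

```text
time: 52.88
tool_pos: [0.6018, -0.0669, 0.0266]
tcp_rot: [-1.571, 0.006, -0.0]
wrist_force: [-0.0, 0.3, 0.0]
width: 0.754
```

Run:
```python
from see import *
st()
go((.605,-.0605,.033),0,.75,2)
```

```text
t 52.88 p [ 0.6018 -0.0669  0.0266] F [-0.   0.3  0. ] w 0.754 
R [[1.0, -0.004, 0.004], [-0.004, 0.0, 1.0], [-0.004, -1.0, 0.0]] q [-0.15  0.36  1.93 -0.    0.86 -0.15]
2 [[0.002,-0.003,0.003,-0.0,-0.002,-0.002,0.75],[0.002,-0.003,0.003,-0.0,-0.002,-0.002,0.75]]
```

Emit:
jog_arm:
  increments:
    - [0.002,-0.003,0.003,0,0,0,0.75]
    - [0.001,-0.003,0.003,0,0,0,0.75]
    - [0,0,0,0,0,0,0.3]
    - [0,0,0,0,0,0,0.3]
    - [0,0,0,0,0,0,0.3]
    - [0,0,0,0,0,0,0.3]

```text
time: 53.62
tool_pos: [0.6067, -0.0599, 0.0349]
tcp_rot: [-1.571, 0.003, -0.002]
wrist_force: [-0.3, 0.7, -1.2]
width: 0.498
```

Emit:
jog_arm:
  increments:
    - [0,-0.03,0,0,0,0,0.3]
    - [0,-0.045,0,0,0,0,0.3]
    - [-0.01,0,-0.045,0,0,0,0.3]
    - [-0.01,0,-0.05,0,0,0,0.3]
    - [-0.01,0,-0.05,0,0,0,0.3]
    - [-0.01,0,-0.05,0,0,0,0.3]
    - [-0.006,0,-0.05,0,0,0,0.3]
    - [0,0,-0.025,0,0,0,0.3]
    - [0,0,0,0,0,0,0.3]

```text
time: 54.75
tool_pos: [0.5576, -0.3368, 0.1105]
tcp_rot: [-1.571, 0.003, 0.001]
wrist_force: [-0.1, 0.9, -1.7]
width: 0.495
```

Run:
```python
from see import *
st(); see("top")
go((.558,-.332,.029),0,.3,4)
```

```text
t 54.75 p [ 0.5576 -0.3368  0.1105] F [-0.1  0.9 -1.7] w 0.495 
R [[1.0, -0.003, 0.001], [-0.001, 0.0, 1.0], [-0.003, -1.0, 0.0]] q [-0.58  0.33  1.78 -0.    1.03 -0.58]
green 127 top [ 6.103e-01 -1.000e-04  4.800e-02] circ [6.088e+02 2.000e-01] 20.4
green 265 top [0.4182 0.0873 0.0555] circ [419.   86.3] 29.8
green 265 top [ 0.351  -0.0719  0.0559] circ [352.  -70.9] 29.6
4 [[0.0,0.02,0.001,-0.0,-0.0,-0.001,0.3],[0.0,0.02,0.001,-0.0,-0.0,-0.001,0.3],[0.0,0.02,0.001,-0.0,-0.0,-0.001,0.3],[0.0,0.02,0.001,-0.0,-0.0,-0.001,0.3]]
```

Emit:
jog_arm:
  increments:
    - [0,0.02,0.002,0,0,0,0.3]
    - [0,0.015,0.002,0,0,0,0.3]

```text
time: 55.05
tool_pos: [0.5584, -0.3292, 0.0741]
tcp_rot: [-1.57, 0.0, 0.003]
wrist_force: [0.3, -0.4, -2.0]
width: 0.494
```

Run:
```python
from see import *
st(); see("scene"); see("wrist")
go((.558,-.332,.033),0,.3,3)
```

```text
t 55.05 p [ 0.5584 -0.3292  0.0741] F [ 0.3 -0.4 -2. ] w 0.494 
R [[1.0, -0.002, -0.002], [0.002, 0.001, 1.0], [-0.002, -1.0, 0.001]] q [-0.57  0.37  1.81 -0.    0.97 -0.57]
blue 204 top [ 0.5646 -0.3904  0.0428] circ [ 561.2 -389.5] 20.6
green 369 top [ 0.3573 -0.0689  0.055 ] circ [363.2 -67.4] 28.2
green 407 top [0.4235 0.0886 0.0548] circ [427.6  89. ] 28.5
green 247 top [0.6146 0.0022 0.0484] circ [620.2   2.9] 18.8
blue 1873 top [ 0.5562 -0.3864  0.0426] circ [ 555.9 -389.5] 20.9
violet 822 top [ 0.5583 -0.3103  0.0724] circ [ 556.8 -323.2] 20.8
green 4525 top [ 0.5545 -0.2768  0.0176] circ [ 556.6 -310.7] 105.1
3 [[0.0,0.013,-0.001,-0.001,0.001,-0.002,0.3],[0.0,0.013,-0.001,-0.001,0.001,-0.002,0.3],[0.0,0.013,-0.001,-0.001,0.001,-0.002,0.3]]
```

Emit:
jog_arm:
  increments:
    - [0,0.016,-0.001,-0.001,0.001,-0.002,0.3]
    - [0,0.014,-0.001,-0.001,0.001,-0.002,0.3]
    - [0,0.007,0,0,0,0,0.3]
    - [0,0,0,0,0,0,0.3]

```text
time: 55.65
tool_pos: [0.5571, -0.329, 0.0322]
tcp_rot: [-1.569, 0.0, 0.003]
wrist_force: [-0.0, 0.1, -1.3]
width: 0.494
```

Run:
```python
from see import *
st()
```

```text
t 55.65 p [ 0.5571 -0.329   0.0322] F [-0.   0.1 -1.3] w 0.494 
R [[1.0, -0.002, -0.002], [0.002, 0.002, 1.0], [-0.002, -1.0, 0.002]] q [-0.57  0.41  1.83  0.    0.9  -0.57]
```

Release violet, fetch green at (0.609,0.000).

Emit:
jog_arm:
  increments:
    - [0,0.001,0,0,0,0,0.75]
    - [0,0,0,0,0,0,0.75]
    - [0,0,0,0,0,0,0.75]
    - [0,-0.035,0,0,0,0,0.75]
    - [0,-0.04,0,0,0,0,0.75]
    - [0.01,0,0.045,0,0,0,0.75]
    - [0.01,0,0.055,0,0,0,0.75]
    - [0.01,0,0.055,0,0,0,0.75]
    - [0.01,0,0.055,0,0,0,0.75]
    - [0.01,0,0.055,0,0,0,0.75]

```text
time: 56.9
tool_pos: [0.6133, -0.0642, 0.1159]
tcp_rot: [-1.575, -0.004, -0.016]
wrist_force: [0.5, -0.4, 0.1]
width: 0.749
```

Emit:
jog_arm:
  increments:
    - [0,0,0.045,0,0,0,0.75]
    - [0,0,0.015,0,0,0,0.75]
    - [0,0,0,0,0,0,0.75]

```text
time: 57.28
tool_pos: [0.6151, 0.0011, 0.1176]
tcp_rot: [-1.575, -0.011, -0.014]
wrist_force: [-0.2, 0.3, 0.0]
width: 0.754
```

Run:
```python
from see import *
st(); see("top"); see("wrist")
go((.6095,0,.034),0,.75,4)
```

```text
t 57.27 p [0.6151 0.0011 0.1176] F [-0.2  0.3  0. ] w 0.754 
R [[1.0, 0.016, 0.002], [-0.002, -0.005, 1.0], [0.016, -1.0, -0.005]] q [-0.04  0.25  1.87 -0.    1.01 -0.03]
blue 131 top [ 0.5702 -0.3647  0.047 ] circ [ 571.2 -366.3] 20.9
violet 141 top [ 0.5575 -0.327   0.0442] circ [ 558.9 -327. ] 23.5
green 114 top [0.418  0.0977 0.0548] circ [420.   90.9] 27.4
green 56 top [ 0.3486 -0.0892  0.0571] circ [352.8 -85.5] 23.7
green 7293 top [0.4313 0.0859 0.0528] circ [422.4  87.5] 29.8
green 1913 top [0.6107 0.0029 0.0455] circ [610.    2.3] 19.5
green 3380 top [ 0.3735 -0.0727  0.0489] circ [357.3 -67.8] 29.1
4 [[-0.002,0.021,0.0,0.001,-0.001,0.004,0.75],[-0.002,0.021,0.0,0.001,-0.001,0.004,0.75],[-0.002,0.021,0.0,0.001,-0.001,0.004,0.75],[-0.001,0.021,0.0,0.001,-0.001,0.004,0.75]]
```

Blue was knocked aside, now at about (0.571,-0.366), next to violet. I'll check it after fetching green.

Emit:
jog_arm:
  increments:
    - [-0.002,0.022,0,0.001,-0.001,0.004,0.75]
    - [-0.002,0.022,0,0.001,-0.001,0.004,0.75]
    - [-0.002,0.02,0,0.001,-0.001,0.004,0.75]
    - [-0.001,0.013,0,0.001,0,0.004,0.75]
    - [0,0.003,0,0,0,0,0.75]

```text
time: 58.0
tool_pos: [0.6068, -0.0065, 0.0302]
tcp_rot: [-1.572, 0.01, -0.003]
wrist_force: [-0.6, -0.5, 0.7]
width: 0.75
```

Run:
```python
from see import *
st();a,P=see("top")
cv2.imwrite("pics/top6.png",cv2.resize(a["img"][140:215,380:480],None,fx=6,fy=6,interpolation=cv2.INTER_CUBIC))
go((.6095,0,.033),0,.75,2)
```

```text
t 58.0 p [ 0.6068 -0.0065  0.0302] F [-0.6 -0.5  0.7] w 0.75 
R [[1.0, -0.004, 0.008], [-0.008, -0.001, 1.0], [-0.004, -1.0, -0.001]] q [-0.05  0.35  1.92 -0.    0.87 -0.04]
blue 130 top [ 0.5704 -0.3672  0.0444] circ [ 570.9 -365.1] 20.6
violet 142 top [ 0.5569 -0.3249  0.0437] circ [ 557.8 -327.1] 22.4
green 175 top [0.4178 0.0907 0.0568] circ [418.4  88.6] 29.2
2 [[0.001,-0.001,0.003,0.001,-0.004,-0.002,0.75],[0.001,-0.001,0.003,0.001,-0.004,-0.002,0.75]]
```

View pics/top6.png

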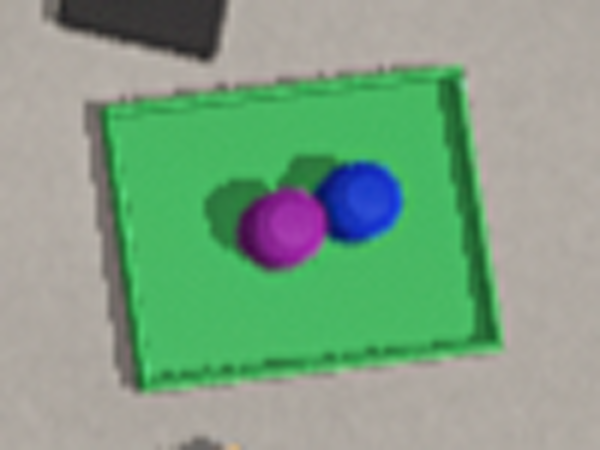

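The crop shows violet at (283,228) and blue at (359,201), touching but both upright inside the tray, which is acceptable. Grip green and bring it over.

Emit:
jog_arm:
  increments:
    - [0.001,-0.001,0.003,0.001,-0.004,-0.002,0.75]
    - [0.001,-0.002,0.003,0.001,-0.004,-0.002,0.75]
    - [0,0,0,0,0,0,0.3]
    - [0,0,0,0,0,0,0.3]
    - [0,0,0,0,0,0,0.3]
    - [0,0,0,0,0,0,0.3]

```text
time: 58.8
tool_pos: [0.6114, 0.0004, 0.0364]
tcp_rot: [-1.57, -0.006, -0.003]
wrist_force: [0.1, -0.3, -0.5]
width: 0.489
```

Emit:
jog_arm:
  increments:
    - [0,-0.03,0,0,0,0,0.3]
    - [0,-0.045,0,0,0,0,0.3]
    - [-0.01,0,-0.045,0,0,0,0.3]
    - [-0.01,0,-0.05,0,0,0,0.3]
    - [-0.01,0,-0.05,0,0,0,0.3]
    - [-0.01,0,-0.05,0,0,0,0.3]
    - [-0.01,0,-0.05,0,0,0,0.3]
    - [0,0,-0.025,0,0,0,0.3]
    - [0,0,0,0,0,0,0.3]

```text
time: 59.92
tool_pos: [0.5587, -0.2774, 0.1113]
tcp_rot: [-1.571, -0.005, 0.0]
wrist_force: [0.0, 0.3, -1.2]
width: 0.488
```

Run:
```python
from see import *
st(); see("wrist")
go((.556,-.27,.033),0,.3,4)
```

```text
t 59.92 p [ 0.5587 -0.2774  0.1113] F [ 0.   0.3 -1.2] w 0.488 
R [[1.0, 0.003, -0.003], [0.003, 0.0, 1.0], [0.003, -1.0, 0.0]] q [-0.5   0.28  1.84  0.    1.01 -0.51]
blue 1526 top [ 0.5712 -0.364   0.0425] circ [ 570.9 -364.4] 21.0
green 2415 top [ 0.5545 -0.2641  0.0176] circ [ 555.1 -294.9] 95.3
4 [[-0.001,0.02,0.002,-0.0,0.001,0.001,0.3],[-0.001,0.02,0.002,-0.0,0.001,0.001,0.3],[-0.001,0.02,0.002,-0.0,0.001,0.001,0.3],[-0.001,0.02,0.002,-0.0,0.001,0.001,0.3]]
```

Emit:
jog_arm:
  increments:
    - [-0.001,0.022,0.003,0,0.001,0.001,0.3]
    - [-0.001,0.022,0.003,0,0.001,0.001,0.3]
    - [0,0.018,0.002,0,0.001,0.001,0.3]
    - [0,0.009,0.001,0,0,0,0.3]
    - [0,0,0,0,0,0,0.3]

```text
time: 60.6
tool_pos: [0.5587, -0.2665, 0.0422]
tcp_rot: [-1.576, -0.008, 0.005]
wrist_force: [-2.2, 1.4, 2.0]
width: 0.493
```

Run:
```python
from see import *
st()
```

```text
t 60.6 p [ 0.5587 -0.2665  0.0422] F [-2.2  1.4  2. ] w 0.493 
R [[1.0, 0.002, -0.008], [0.008, -0.005, 1.0], [0.002, -1.0, -0.005]] q [-0.48  0.35  1.9  -0.01  0.89 -0.49]
```

It stopped about 9 mm early with a slight upward force. Possibly the grip slackened and the glass slid down. Look.

Run:
```python
from see import *
st()
a=read_camera("wrist");cv2.imwrite("pics/w7.png",a["img"]);P=cloud(a)
hs=cv2.cvtColor(a["img"],cv2.COLOR_BGR2HSV).astype(int)
m=near(P,.558,-.2665,.024)&(P[...,2]>.015)&(hs[...,0]>45)&(hs[...,0]<85)&(hs[...,1]>100); q=P[m]; t=q[q[:,2]>np.percentile(q[:,2],80)]
print(m.sum(),q.max(0),t.mean(0))
```

```text
t 60.6 p [ 0.5587 -0.2665  0.0422] F [-2.2  1.4  2. ] w 0.493 
R [[1.0, 0.002, -0.008], [0.008, -0.005, 1.0], [0.002, -1.0, -0.005]] q [-0.48  0.35  1.9  -0.01  0.89 -0.49]
7018 [ 0.57960302 -0.24254946  0.10923247] [ 0.55737445 -0.26250261  0.05728902]
```

View pics/w7.png

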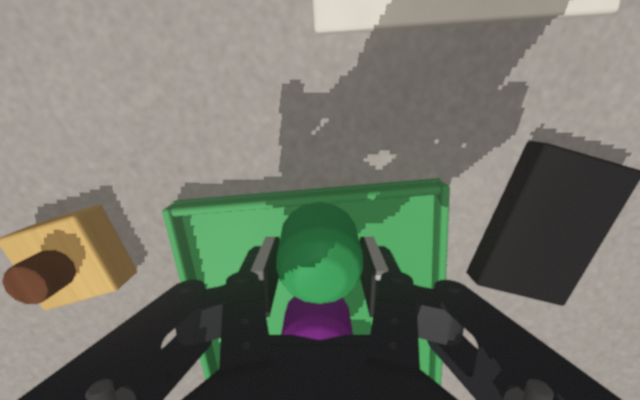

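Wrist view: green held at (320,250), dome top about 9 mm above its resting height, violet below it at (317,318). The arm simply had not finished lowering.

Emit:
jog_arm:
  increments:
    - [-0.001,0.004,0,0.004,0.001,0,0.3]
    - [0,0.003,0,0,0,0,0.3]
    - [0,0,0,0,0,0,0.3]

```text
time: 61.02
tool_pos: [0.5594, -0.2683, 0.0399]
tcp_rot: [-1.577, -0.011, 0.005]
wrist_force: [-2.3, 1.3, 3.1]
width: 0.491
```

Run:
```python
from see import *
st()
```

```text
t 61.02 p [ 0.5594 -0.2683  0.0399] F [-2.3  1.3  3.1] w 0.491 
R [[1.0, 0.004, -0.01], [0.01, -0.006, 1.0], [0.004, -1.0, -0.006]] q [-0.49  0.36  1.9  -0.    0.88 -0.49]
```

Run:
```python
from see import *
a,P=see("scene",(.45,.7,-.45,-.2)); cv2.imwrite("pics/s7.png",cv2.resize(a["img"][190:270,100:240],None,fx=5,fy=5,interpolation=cv2.INTER_CUBIC))
b,P=see("wrist",(.5,.6,-.40,-.24)); hs=cv2.cvtColor(b["img"],cv2.COLOR_BGR2HSV).astype(int)
for v in range(205,310,8): print(v,P[v,320].round(4),hs[v,320])
```

```text
blue 218 top [ 0.578  -0.3637  0.0429] circ [ 578.7 -361.6] 19.6
violet 151 top [ 0.5654 -0.3272  0.0445] circ [ 568.5 -325.6] 19.8
green 233 top [ 0.5846 -0.2555  0.0645] circ [ 583.  -244.8] 52.8
violet 2114 top [ 0.5576 -0.3086  0.0381] circ [ 557.2 -316.9] 19.9
green 8315 top [ 0.5382 -0.2778  0.0606] circ [ 544.8 -263. ] 48.7
205 [ 0.5593 -0.2431  0.0241] [ 69 146  91]
213 [ 0.5593 -0.2445  0.0324] [ 69 157  91]
221 [ 0.5593 -0.2463  0.0386] [ 68 152  92]
229 [ 0.5592 -0.2478  0.0447] [ 68 153  95]
237 [ 0.5592 -0.2502  0.048 ] [ 68 155 102]
245 [ 0.5593 -0.2528  0.0508] [ 69 149 111]
253 [ 0.5593 -0.2566  0.0511] [ 69 149 115]
261 [ 0.5593 -0.2593  0.0533] [ 69 147 151]
269 [ 0.5593 -0.263   0.0538] [ 69 148 164]
277 [ 0.5594 -0.2674  0.0533] [ 69 148 164]
285 [ 0.5595 -0.2727  0.0514] [ 69 149 163]
293 [ 0.5595 -0.2784  0.0494] [ 69 150 163]
301 [ 0.5596 -0.2855  0.0458] [ 69 146 147]
309 [ 0.56   -0.3027  0.0296] [147 145  74]
```

View pics/s7.png

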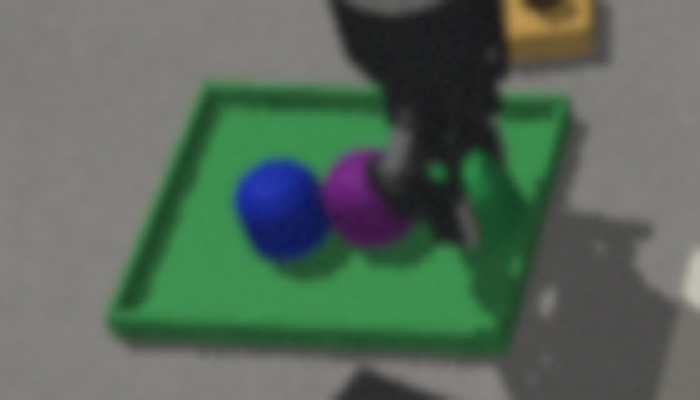

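Green is upright in the grip but about 9 mm too high, and its edge is probably on the tray's near wall. Lift a little, shift 9 mm inward, then lower.

Emit:
jog_arm:
  increments:
    - [0,-0.01,0,0.004,0.005,0,0.3]
    - [0,0,-0.005,0,0,0,0.3]
    - [-0.002,0,-0.005,0,0,0,0.3]
    - [0,0,0,0,0,0,0.3]

```text
time: 61.62
tool_pos: [0.5577, -0.2777, 0.0489]
tcp_rot: [-1.572, -0.008, 0.001]
wrist_force: [0.2, 0.5, -1.1]
width: 0.495
```

Run:
```python
from see import *
st()
go((.557,-.2765,.036),0,.3,3)
```

```text
t 61.62 p [ 0.5577 -0.2777  0.0489] F [ 0.2  0.5 -1.1] w 0.495 
R [[1.0, 0.005, -0.005], [0.005, -0.001, 1.0], [0.005, -1.0, -0.001]] q [-0.5   0.35  1.88  0.    0.9  -0.51]
3 [[-0.0,0.004,0.0,0.0,0.002,0.002,0.3],[-0.0,0.004,0.0,0.0,0.002,0.002,0.3],[-0.0,0.004,0.0,0.0,0.002,0.002,0.3]]
```

Emit:
jog_arm:
  increments:
    - [0,0.005,0,0,0.002,0.002,0.3]
    - [0,0.005,0,0,0.002,0.002,0.3]
    - [0,0.004,0,0,0,0,0.3]
    - [0,0,0,0,0,0,0.3]

```text
time: 62.12
tool_pos: [0.5577, -0.2768, 0.0351]
tcp_rot: [-1.57, 0.0, 0.001]
wrist_force: [-1.6, -0.7, 2.1]
width: 0.498
```

Run:
```python
from see import *
st()
b=read_camera("wrist");P=cloud(b)
q=P[200:310,318:322].reshape(-1,3); q=q[q[:,2]<.08]; print(q[q[:,2].argmax()])
```

```text
t 62.12 p [ 0.5577 -0.2768  0.0351] F [-1.6 -0.7  2.1] w 0.498 
R [[1.0, -0.001, -0.0], [0.0, 0.001, 1.0], [-0.001, -1.0, 0.001]] q [-0.5   0.37  1.89  0.    0.88 -0.5 ]
[ 0.55667898 -0.26714694  0.0499418 ]
```

Emit:
jog_arm:
  increments:
    - [0,0.002,0,0,0,0,0.3]
    - [0,0,0,0,0,0,0.3]

```text
time: 62.42
tool_pos: [0.5577, -0.2767, 0.0351]
tcp_rot: [-1.57, 0.0, 0.001]
wrist_force: [-1.3, -1.3, 1.4]
width: 0.49
```

Emit:
jog_arm:
  increments:
    - [0,0,0,0,0,0,0.6]
    - [0,0,0,0,0,0,0.75]
    - [0,0,0,0,0,0,0.75]
    - [0,-0.03,0,0,0,0,0.75]
    - [0,-0.04,0,0,0,0,0.75]
    - [0,-0.05,0.05,0,0,0,0.75]
    - [-0.02,-0.05,0.05,0,0,0,0.75]
    - [-0.04,0,0.05,0,0,0,0.75]
    - [-0.04,0,0.05,0,0,0,0.75]
    - [0,0,0,0,0,0,0.75]

```text
time: 63.68
tool_pos: [0.4605, -0.0857, 0.1957]
tcp_rot: [-1.566, 0.001, -0.002]
wrist_force: [0.6, -0.3, 0.1]
width: 0.753
```

Run:
```python
from see import *
st()
a,P=see("top",(.45,.7,-.46,-.2)); see("wrist",(.3,.7,-.46,.2)); b,Q=see("scene",(.45,.7,-.46,-.2))
w=np.hstack([cv2.resize(a["img"][140:215,170:480],None,fx=2.5,fy=2.5,interpolation=cv2.INTER_CUBIC)])
s=cv2.resize(b["img"][180:300,100:510],(775,227),interpolation=cv2.INTER_CUBIC)
t=cv2.resize(a["img"][140:215,380:480],None,fx=2.5,fy=2.5)
cv2.imwrite("pics/end.png",np.vstack([w,s]))
from h import *
for n in("jar_a","jar_b","marver","press","cork_block"):
    print(n,[np.round(world(b,*o["location"]),3) for o in spotter.spot_point(b,n)[:1]])
```

```text
t 63.67 p [ 0.4605 -0.0857  0.1957] F [ 0.6 -0.3  0.1] w 0.753 
R [[1.0, 0.0, 0.002], [-0.002, 0.005, 1.0], [0.0, -1.0, 0.005]] q [-0.24 -0.09  2.09  0.01  1.15 -0.24]
blue 130 top [ 0.5706 -0.3682  0.0467] circ [ 570.9 -365.9] 19.9
violet 140 top [ 0.5579 -0.3248  0.0447] circ [ 558.4 -326.5] 22.8
green 101 top [ 0.5559 -0.2743  0.0439] circ [ 555.4 -272.5] 21.5
green 1596 top [0.4194 0.0684 0.0503] circ [420.4  77.9] 28.2
green 3101 top [ 0.354  -0.0689  0.0534] circ [355.1 -69. ] 29.3
green 322 top [ 0.5001 -0.2519  0.0174] circ [ 512.3 -264.9] 44.4
green 368 top [ 0.5404 -0.2637  0.0375] circ [ 546.1 -265.3] 17.7
blue 219 top [ 0.5769 -0.3631  0.0435] circ [ 578.2 -362.2] 19.6
violet 219 top [ 0.5636 -0.3224  0.0434] circ [ 566.1 -324.3] 22.3
green 262 top [ 0.5599 -0.2695  0.044 ] circ [ 559.2 -269.1] 21.9
jar_a [array([ 0.799, -0.039,  0.039])]
jar_b [array([ 0.799, -0.039,  0.039])]
marver [array([ 0.795, -0.036,  0.044])]
press [array([ 0.43 , -0.273,  0.021])]
cork_block [array([0.765, 0.079, 0.026])]
```

View pics/end.png

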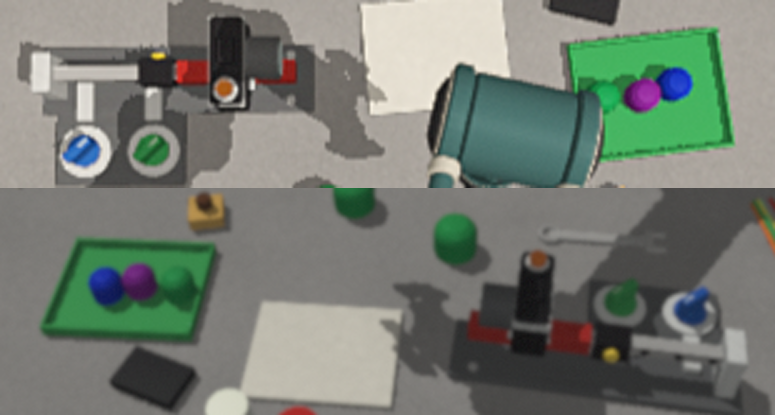

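The final view shows all three glasses upright in the tray with tops at about 44 mm. The yellow button is out, both knobs are at the end-stop angle, the shutter is up and the arm is clear.

```bash
python3 -c "
from h import *
print(bot.finish_job())"
```

```text
the job is handed in; nothing more can be done
None
```

I finished every step and handed the job in after about 64 s of robot time. No verdict came back, so the result rests on my own checks.

- **Boom:** I pressed the snap button flush and slid the boom 40 mm forward. The collar measured about 40 mm ahead of its start, and the button stood proud again.
- **Knobs:** I turned blue, then green, clockwise in two grasps each until the torque jumped to more than 3 N·m. Both grip bars ended at the same angle. Blue turned about 2.32 rad and green about 2.27 rad beyond where they started.
- **Photo:** The small green, violet and blue paperweights were standing on the white plate; amber was absent. I held the shutter at its first click (about 3 N, 4 mm) for over a second, then pressed it fully to its stop at about 18 N.
- **Packing:** The last camera check showed all three upright in the green tray, tops 43–47 mm above the table, with the shutter up and the arm clear.

**What went wrong or disagreed:**
- **Blue knob disc:** one descent overshot and pressed the blue knob's disc with about 96 N at the wrist, under the 120 N limit. The separate 40 N limit covers the arm and gripper body. I think only the fingertips touched, but I could not confirm that.
- **Blue paperweight:** it was knocked a few centimetres while in the tray and now stands touching the violet one, still upright.
- **Green paperweight:** it caught on the tray wall at first, so I lifted it and set it down again further in.
- **Bystanders:** the press and cork block were where they started. The final detector readings for the jars and marver were not usable: both jars and the marver came back at practically the same spot. I only saw the marver and wrench in the last picture; the jars were mostly out of it.

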